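# Set the hallway bench valet in order

### The job

Get the bench-top valet ready for use: pull its telescoping hook post up until the white lock button clicks out of the sleeve, stand every tipped-over spray bottle upright in the low-lipped lane among the shoe-cream jars, and seat the wooden key tray on the two pegs of its base so that it sits fully down. Leave the jars standing in the lane and do not disturb the key bowl, bike lock or brush.

Things in the scene. Friction and masses are not known exactly. Their poses are not given: they have to be found in the camera images.
- lane: Fixed bottle lane of the valet, a shallow open tray 90 mm (its x) by 344 mm (its y), with wooden lips 18 mm high and 5 mm thick all round; the dark floor inside (80 x 334 mm) is 6 mm above the bench. Origin: centre of its underside, at bench height; x points away from the robot, y along the lane. Position and yaw (within about 0.1 rad) vary.
- mast (a joint): Extension in m of the hook post's inner tube: 0 fully pushed in, end stop at 0.089. It starts at 0 to 0.03, slides straight up with about 6 N of friction plus 2 N of weight, and stays where it is left. From about 0.085 on, the button can spring out; once it is out the post cannot sink back below about 0.084.
- lock_button (a joint): Travel in m of the round white lock button (10 mm across), on the side of the post's sleeve that faces away from the robot: 0 while held inside the sleeve, about 0.009 when it has clicked out through the sleeve's window, near the top of the sleeve.
- tbar (a point): Centre of the black T-bar on top of the hook post, its grip: 16 mm (x) by 18 mm high by 84 mm (y, level, parallel to the lane), with an upturned hook at each end that rises 22 mm above the centre, 38 to 51 mm from it. Its height is 161 mm above the bench plus the extension. Below it: a 22 mm square tube and a fixed 36 mm square sleeve that ends 128 mm above the bench.
- post_base: Fixed unit of the hook post, 49 mm beyond one end of the lane (either end): wooden foot 70 mm (x) by 150 mm (y) by 18 mm, with the sleeve in its middle. Origin: centre of the underside, at bench height; x away from the robot, y along the lane.
- seat: Fixed base of the key tray beside the other end of the lane: wooden plate 70 mm (x) by 150 mm (y) by 18 mm with two upright steel pegs, 12 mm in diameter, 15 mm high with tapered tips, 45 mm either side of the middle along its y. Origin: centre of the underside, at bench height; x away from the robot.
- seat_top (a point): Middle of the top face of the tray's base, between the pegs, 18 mm above the bench: the middle of the tray's underside belongs here.
- tray: Wooden key tray with a dark sliding lid (stays shut), 150 mm (its x) by 60 mm (its y) by 52 mm high (solid sides 48 mm), 0.3 kg, loose. Origin: centre of the underside, which has two holes 16 mm square and 18 mm deep, 45 mm either side of the middle along its x. Goes on the pegs either way round. Starts right way up on the bench to the robot's right.
- bottle1: Spray bottle. Flat-sided amber glass body 44 x 44 x 95 mm (0.18 kg) with a round white push dispenser, 22 mm across, on top; 120 mm tall in all. Origin: on its axis, 60 mm from base and top; its x axis runs from base to dispenser (up when it stands), y and z are normal to its flat sides. Starts lying on a flat side on the bench in front of the lane, dispenser to left or right. May be absent.
- bottle2: Spray bottle. Flat-sided amber glass body 44 x 44 x 95 mm (0.18 kg) with a round white push dispenser, 22 mm across, on top; 120 mm tall in all. Origin: on its axis, 60 mm from base and top; its x axis runs from base to dispenser (up when it stands), y and z are normal to its flat sides. Starts lying on a flat side on the bench in front of the lane, dispenser to left or right. May be absent.
- bottle3: Spray bottle. Flat-sided amber glass body 44 x 44 x 95 mm (0.18 kg) with a round white push dispenser, 22 mm across, on top; 120 mm tall in all. Origin: on its axis, 60 mm from base and top; its x axis runs from base to dispenser (up when it stands), y and z are normal to its flat sides. Starts lying on a flat side on the bench in front of the lane, dispenser to left or right. May be absent.
- jar1: Low round jar of shoe cream standing in the lane, 50 mm in diameter, 48 mm high, loose. Origin: centre of the underside.
- jar2: The other jar of shoe cream in the lane, same size. Origin: centre of the underside.
- bowl: Blue ceramic bowl of keys, 128 mm across, 52 mm high; a bystander. Origin: centre of the underside.
- bike_lock: Silver bike lock body, 150 x 46 x 36 mm; a bystander. Origin: centre of the underside.
- brush: Shoe brush, 160 x 50 x 40 mm; a bystander. Origin: centre of the underside.

How it is judged:
At the end, for the whole second after the job is handed in: Lock button out over 6 mm, post out over 82 mm; all bottles at rest on the lane floor, within 0.1 rad of upright, 24 mm of its centre line, 155 mm of its middle; tray on its pegs at rest: within 4 mm of down, 6 mm of centre, 0.09 rad of square, 0.06 rad of level; jars stand in the lane (value of joint lock_button above 0.006 m and value of joint mast above 0.082 m and angle between each of bottle1, bottle2, bottle3's own x axis and vertical below 0.1 rad and z of bottle1 in the frame of lane between 0.06 and 0.072 m and x of bottle1 in the frame of lane between -0.024 and 0.024 m and y of bottle1 in the frame of lane between -0.155 and 0.155 m and linear speed of each of bottle1, bottle2, bottle3, tray below 0.02 m/s and z of bottle2 in the frame of lane between 0.06 and 0.072 m and x of bottle2 in the frame of lane between -0.024 and 0.024 m and y of bottle2 in the frame of lane between -0.155 and 0.155 m and z of bottle3 in the frame of lane between 0.06 and 0.072 m and x of bottle3 in the frame of lane between -0.024 and 0.024 m and y of bottle3 in the frame of lane between -0.155 and 0.155 m and horizontal distance between tray and seat_top below 0.006 m and z of tray in the frame of seat_top between -0.004 and 0.004 m and angle between the x axis of tray and the y axis of seat, either way round below 0.09 rad and angle between tray's own z axis and vertical below 0.06 rad and angle between each of jar1, jar2's own z axis and vertical below 0.15 rad and z of each of jar1, jar2 in the frame of lane below 0.015 m and x of jar1 in the frame of lane between -0.03 and 0.03 m and x of jar2 in the frame of lane between -0.03 and 0.03 m); the robot touches nothing.
It fails at once if the key bowl, bike lock or brush is shifted more than 30 mm (distance of any of bowl, bike_lock, brush from where it was at the start of the episode above 0.03 m).
It fails at once if a jar is tipped over (angle between any of jar1, jar2's own z axis and vertical above 0.6 rad).
Of bottle1, bottle2, bottle3 only 2 to 3 are there at a start; the rules pass over those that are not, and their reading is None.
At some moment in a run one of tray may be knocked a few centimetres aside while the robot is not near it.
Once in a run the grip may slacken for a moment while it holds something.
It also fails if it takes over 210 s, if anything falls off the work surface, if the arm or the gripper's body presses on something with over 40 N, if the wrist force passes 120 N, or if a joint passes its speed limit or range.

### The arm

A 6-joint arm with a two-finger parallel gripper is mounted at the origin on the work surface. World frame = base frame: x ahead of the robot, y to its left, z up, the work surface at z = 0. Lengths are in m, angles in rad, forces in N, time in s.
With the tool pointing down it reaches from about 0.275 to 0.75 m from the base axis. Payload 10.2 kg.
Tool frame: the origin (TCP) lies midway between the tips of the shut fingers; the grasp point (between the pads) lies 19 mm behind it; z points along the fingers, y is the line along which they close (so a half turn about z gives the same grasp; the last joint's range is limited). The gripper opens to 88 mm and grips with 3 to 60 N. Pads are 18 mm wide; open, the fingers measure 123 mm over their backs; the gripper's body (75 mm by 187 mm) begins 45 mm behind the grasp point.
Start: joints at [-1.334, 0.313, 1.498, -0, 1.331, -0.223], TCP at [0.233, -0.47, 0.239] pointing down, gripper open.
Joint ranges: [-2.94, 2.94], [-0.97, 2.17], [0.19, 2.56], [-1.23, 4.37], [0.02, 3.11], [-2.88, 2.88]. Speed limits (rad/s): [2.39, 2.39, 3.01, 3.14, 3.14, 3.14].

### API

Orientations are given as a rotation vector (axis times angle).
In Python, from bench import read_state, camera, robot, spotter gives the robot as it stands.
- The arm moves only by the tool step_arm, never from a script. Its argument "targets" is a list of rows, each an object with "slide": the shift along the world's x, y, z as a fraction of full scale, a list of three; "rotation": the turn, a rotation vector about the world's x, y, z as a fraction of full scale, a list of three. In form: [{"slide": [dx, dy, dz], "rotation": [wx, wy, wz]}, ...]. A call has 1 to 8 rows; each row is the pose to reach, as a shift and turn from the pose commanded when the call began; what a row does not reach only later rows make up. Full scale, the value 1, is 40 cm for a shift and pi/2 rad for a turn. A row lasts 1/12 s, in which the tool goes at most 41.7 mm and 7.16 degrees, less where a joint would pass 70% of its speed; a pose out of reach is approached as far as the arm can. A call with a number of a shift or a turn outside -1 to 1 is refused whole. A call with a gripper value outside its range is refused whole. "hand" is the gripper command: -1 is shut, 1 is fully open, values between are in proportion, set as the call begins (left out, the last holds). The fingers move at their own pace and stop on an object; the grip force is fixed at half the most. Time passes only in rows, so rows that repeat a pose let the fingers close. It gives the time, the measured TCP pose, the force, the opening and the grip force at its end, in the units of the state.
- read_state(): the state, without advancing time (a new reading comes with each control period).
- camera(name): name is "scene" or "top"; returns a dict with "img" (480x640x3 uint8, red, green, blue), "intrinsics" (3x3 intrinsics, pixels), "world_to_cam" (4x4, takes a point from world to camera coordinates). Camera axes: x right, y up, looking along -z (the intrinsics and any distortion apply to the point x, -y, -z); pixel columns grow to the right and rows downward; lengths in m; the calibration is good to about 2 mm. A picture is of the moment at which its call begins. There is no depth.
- robot.job_done(): hands the job in; it is judged then, once.
Trained networks look in a picture, given as the dict that the camera call returned (one of the last four; its "shot" number tells which), for a name from the list of things; names that differ only in an ending like _2 or _b are one class to them, and where a whole thing is asked for, a point or a joint stands for the part that bears it (a point fixed in the world has none). Each returns a list of dicts, best first, with "confidence" (0 to 1); they miss things now and then, are a little off and sometimes report something else, mostly with a low value. They report only what shows in the picture. A call takes as long as a camera call.
- spotter.spot_in(picture, thing): "rect" ([left, top, right, bottom] in pixels, round what is visible of it).
The state is a dict: "t": time; "qpos": joint angles; "qd": joint speeds; "effort": joint torques, N m; "eef_pos": TCP position; "ee_rot": TCP orientation; "wrist_force": force on the tool from outside, world axes, zero at the start; "moment": the same for the moment, N m; "width": finger opening in m; "gripper_force": force on a finger pad.
Only numpy, scipy, OpenCV 4.12 (cv2) and the standard library are available. Lean on these libraries where they do the work, as an engineer would, in place of code of your own. Each camera call takes 0.05 s, during which the arm holds its last target. There are 200 camera calls.

## Working session

There is one attempt and no reset: what is moved stays moved. The work goes in short steps, Python scripts to look and compute and a tool call to move; the robot and the scene stay as the last step left them, time stands still between calls to the robot, and variables do not carry over. Pictures are saved under pics/ and viewed, at most 14 in all, crops included, and the job is handed in when it is done.

Besides the shell and the picture viewer there is one more tool, called as name([rows], argument=value, ...), one row to a line, values as JSON. step_arm: Moves the arm, as the interface text tells. Shift numbers are shares of 40 cm and turn numbers shares of pi/2 rad, none past 1 either way. Its arguments: {"type":"object","properties":{"targets":{"type":"array","items":{"type":"object","properties":{"slide":{"type":"array","items":{"type":"number"}},"rotation":{"type":"array","items":{"type":"number"}}}}},"hand":{"type":"number"}},"required":["targets"]}

```bash
mkdir -p pics; ls
python3 - <<'E'
from bench import read_state, camera, robot, spotter
import cv2,numpy as np
s=read_state(); print(s['t'],s['eef_pos'],s['ee_rot'],s['width'])
for n in ['scene','top']:
    p=camera(n); cv2.imwrite(f'pics/{n}0.png',p['img'][:,:,::-1])
    print(n,p['intrinsics'].tolist(),np.round(p['world_to_cam'],3).tolist(),[k for k in p])
    for t in ['lane','tbar','post_base','seat','tray','bottle1','jar1','bowl','bike_lock','brush']:
        print(t,[(np.round(d['rect']).tolist(),round(d['confidence'],2)) for d in spotter.spot_in(p,t)][:4])
E
```

```text
pics
0.0 [ 0.2328985  -0.47025043  0.23817081] [-3.05770102e+00 -7.15541828e-01  1.25525708e-05] 0.08792828175643651
scene [[476.66972554720326, 0.0, 327.6920621157258], [0.0, 476.66972554720326, 235.67523659433573], [0.0, 0.0, 1.0]] [[-0.639, 0.769, -0.005, 0.339], [-0.413, -0.338, 0.846, 0.08], [0.649, 0.543, 0.534, -1.661], [0.0, 0.0, 0.0, 1.0]] ['img', 'intrinsics', 'world_to_cam', 'shot']
lane [([251.0, 266.0, 368.0, 349.0], 0.6)]
tbar [([231.0, 202.0, 252.0, 224.0], 0.69), ([493.0, 318.0, 538.0, 367.0], 0.22)]
post_base [([221.0, 196.0, 270.0, 274.0], 0.82)]
seat [([370.0, 332.0, 439.0, 385.0], 0.79)]
tray [([259.0, 201.0, 310.0, 237.0], 0.66), ([354.0, 260.0, 400.0, 294.0], 0.52)]
bottle1 [([304.0, 239.0, 345.0, 262.0], 0.69), ([355.0, 263.0, 398.0, 295.0], 0.61), ([318.0, 293.0, 336.0, 320.0], 0.39), ([230.0, 200.0, 252.0, 224.0], 0.25)]
jar1 [([319.0, 295.0, 334.0, 321.0], 0.88), ([277.0, 268.0, 298.0, 297.0], 0.73), ([460.0, 357.0, 530.0, 413.0], 0.29)]
bowl [([462.0, 356.0, 532.0, 412.0], 0.62)]
bike_lock [([494.0, 320.0, 537.0, 366.0], 0.86), ([258.0, 202.0, 309.0, 233.0]
[... 233 characters left out ...]
, [0.999, 0.013, 0.046, -0.486], [-0.046, 0.009, 0.999, -1.637], [0.0, 0.0, 0.0, 1.0]] ['img', 'intrinsics', 'world_to_cam', 'shot']
lane [([261.0, 175.0, 369.0, 215.0], 0.96)]
tbar [([400.0, 202.0, 437.0, 209.0], 0.69)]
post_base [([383.0, 192.0, 432.0, 224.0], 0.76), ([334.0, 252.0, 370.0, 270.0], 0.25)]
seat [([195.0, 179.0, 245.0, 204.0], 0.97)]
tray [([398.0, 262.0, 450.0, 288.0], 0.72)]
bottle1 [([332.0, 249.0, 371.0, 270.0], 0.74), ([271.0, 246.0, 309.0, 266.0], 0.64)]
jar1 [([284.0, 186.0, 305.0, 208.0], 0.47)]
bowl [([132.0, 179.0, 174.0, 220.0], 0.77), ([332.0, 251.0, 371.0, 268.0], 0.34)]
bike_lock [([154.0, 231.0, 171.0, 279.0], 0.84)]
brush [([466.0, 190.0, 497.0, 244.0], 0.62)]
```

Run:
```python
import cv2
a=cv2.imread('pics/top0.png')[160:310,110:510]
cv2.imwrite('pics/topc.png',cv2.resize(a,(800,300),interpolation=cv2.INTER_CUBIC))
a=cv2.imread('pics/scene0.png')[180:430,170:550]
cv2.imwrite('pics/scenec.png',cv2.resize(a,(800,526),interpolation=cv2.INTER_CUBIC))
```

```text
(no output)
```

View pics/topc.png

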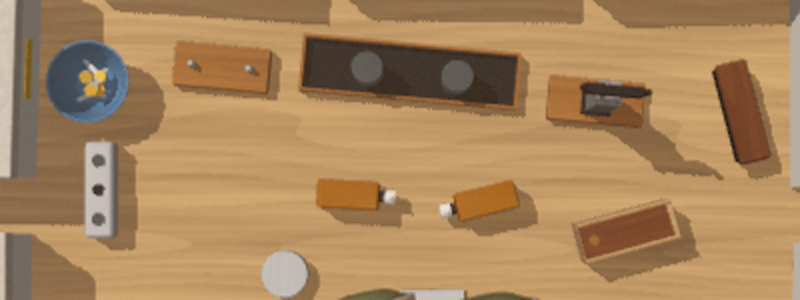

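View pics/scenec.png

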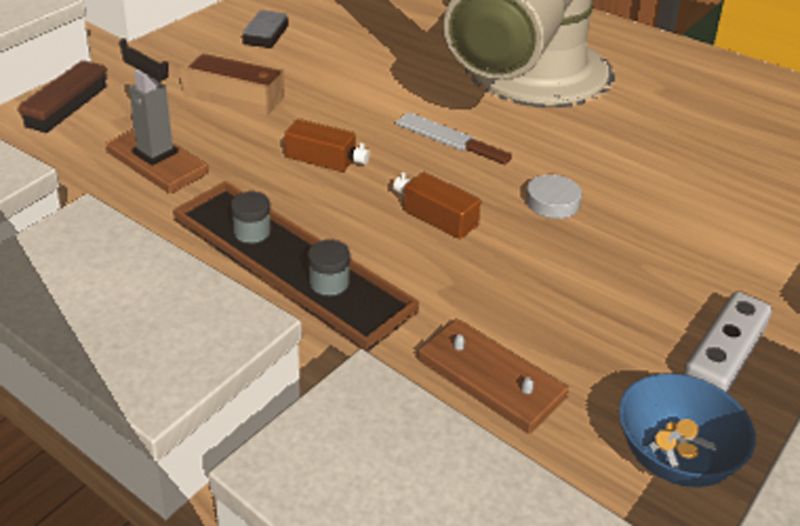

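The top view (crop, doubled) shows two lying bottles at (350,194) with its dispenser right and (485,200) with its dispenser left. The jars are at (367,66) and (457,75), the seat at (222,67), the post at (603,95) and the tray at (628,230). I'll rectify each onto its plane and fit rectangles there.

```bash
cat > h.py <<'E'
from bench import read_state, camera, robot, spotter
import cv2,numpy as np
F=np.diag([1,-1,-1.])
def proj(p,X):
    W=p['world_to_cam'];c=F@(W[:3,:3]@np.asarray(X,float)+W[:3,3]);u=p['intrinsics']@c;return u[:2]/u[2]
def ray(p,uv,z):
    W=p['world_to_cam'];R=W[:3,:3];o=-R.T@W[:3,3]
    d=R.T@F@np.linalg.inv(p['intrinsics'])@np.array([uv[0],uv[1],1.]);return o+d*(z-o[2])/d[2]
# rectified picture of plane z: 1 mm/px, col=(y0-y), row=(x1-x)
X1,Y0=0.80,0.45
def rect(p,z,w=950,h=700):
    q=np.float32([[0,0],[w,0],[w,h],[0,h]])
    s=np.float32([proj(p,[X1-r/1000,Y0-c/1000,z]) for c,r in q])
    return cv2.warpPerspective(p['img'],cv2.getPerspectiveTransform(q,s),(w,h),flags=cv2.INTER_CUBIC)
def w2p(x,y): return int((Y0-y)*1000),int((X1-x)*1000)
def blob(p,z,xy,tol=25):
    """patch around xy of like chroma on plane z -> centre, long side, short side, yaw of long side from world y"""
    im=cv2.cvtColor(cv2.GaussianBlur(rect(p,z),(5,5),0),cv2.COLOR_RGB2LAB)
    m=np.zeros((im.shape[0]+2,im.shape[1]+2),np.uint8)
    t=tol if np.ndim(tol) else (tol*2,tol/2,tol/2)
    cv2.floodFill(im,m,w2p(*xy),0,t,t,4|cv2.FLOODFILL_MASK_ONLY|cv2.FLOODFILL_FIXED_RANGE|(255<<8))
    m=cv2.morphologyEx(m[1:-1,1:-1],cv2.MORPH_OPEN,np.ones((9,9)))
    c=max(cv2.findContours(m,0,2)[0],key=cv2.contourArea)
    b=cv2.boxPoints(cv2.minAreaRect(c)); e=[b[1]-b[0],b[2]-b[1]]; e=max(e,key=np.linalg.norm)
    r=cv2.minAreaRect(c); u=r[0]
    yaw=np.arctan2(e[1],e[0]); yaw=(yaw+np.pi/2)%np.pi-np.pi/2   # col=-y,row=-x -> along -y: x falls by yaw
    return np.round([X1-u[1]/1000,Y0-u[0]/1000],4),np.round(sorted(r[1])[::-1]),round(float(yaw),3),cv2.contourArea(c)
E
python3 - <<'E'
from h import *
top=camera('top');sc=camera('scene')
def g(u,v,z): return ray(top,(110+u/2,160+v/2),z)[:2]
for n,uv,z in [('lane',(410,80),.006),('seat',(222,72),.018),('foot',(565,100),.018),('trayLid',(640,228),.05),('b1',(345,194),.044),('b2',(490,200),.044)]:
    xy=g(*uv,z)
    print(n,np.round(xy,3))
    for cam in (top,sc):
        for tol in (20,30):
            try: print('  ',*blob(cam,z,xy,tol))
            except Exception as e: print(str(e)[:60])
for n,uv,z in [('pegL',(192,63),.033),('pegR',(250,69),.033),('jarL',(367,66),.048),('jarR',(457,75),.048),('tb L',(582,90),.18),('tb R',(651,93),.18),('cap1',(392,197),.022),('cap2',(445,210),.022)]: print(n,np.round(g(*uv,z),3))
r=rect(top,.018); cv2.imwrite('pics/rect18.png',cv2.resize(r[:, :, ::-1][50:480,60:860],(800,430)))
E
```

```text
lane [0.615 0.008]
   [ 0.4505 -0.0245] [949. 699.] 0.0 663351.0
   [ 0.4505 -0.0245] [949. 699.] 0.0 663351.0
   [ 0.4505 -0.0245] [949. 699.] 0.0 663351.0
   [ 0.4505 -0.0245] [949. 699.] 0.0 663351.0
seat [0.622 0.303]
   [ 0.4505 -0.0245] [949. 699.] 0.0 663351.0
   [ 0.4505 -0.0245] [949. 699.] 0.0 663351.0
   [ 0.4505 -0.0245] [949. 699.] 0.0 663351.0
   [ 0.4505 -0.0245] [949. 699.] 0.0 663351.0
foot [ 0.586 -0.235]
   [ 0.4505 -0.0245] [949. 699.] 0.0 663351.0
   [ 0.4505 -0.0245] [949. 699.] 0.0 663351.0
   [ 0.4505 -0.0245] [949. 699.] 0.0 663351.0
   [ 0.4505 -0.0245] [949. 699.] 0.0 663351.0
trayLid [ 0.387 -0.347]
   [ 0.4505 -0.0245] [949. 699.] 0.0 663351.0
   [ 0.4505 -0.0245] [949. 699.] 0.0 663351.0
   [ 0.4505 -0.0245] [949. 699.] 0.0 663351.0
   [ 0.4505 -0.0245] [949. 699.] 0.0 663351.0
b1 [0.434 0.106]
   [ 0.4505 -0.0245] [949. 699.] 0.0 663351.0
   [ 0.4505 -0.0245] [949. 699.] 0.0 663351.0
   [0.4392 0.0612] [135.  87.] 0.569 6912.5
   [0.4404 0.0621] [139.  89.] 0.571 7354.0
b2 [ 0.427 -0.117]
   [ 0.4505 -0.0245] [949. 699.] 0.0 663351.0
   [ 0.4505 -0.0245] [949. 699.] 0.0 663351.0
   [ 0.4505 -0.0245] [949. 699.] 0.0 663351.0
   [ 0.4505 -0.0245] [949. 699.] 0.0 663351.0
pegL [0.634 0.347]
pegR [0.626 0.257]
jarL [0.631 0.075]
jarR [ 0.619 -0.064]
tb L [ 0.583 -0.235]
tb R [ 0.58  -0.333]
cap1 [0.43  0.034]
cap2 [ 0.411 -0.049]
```

View pics/rect18.png

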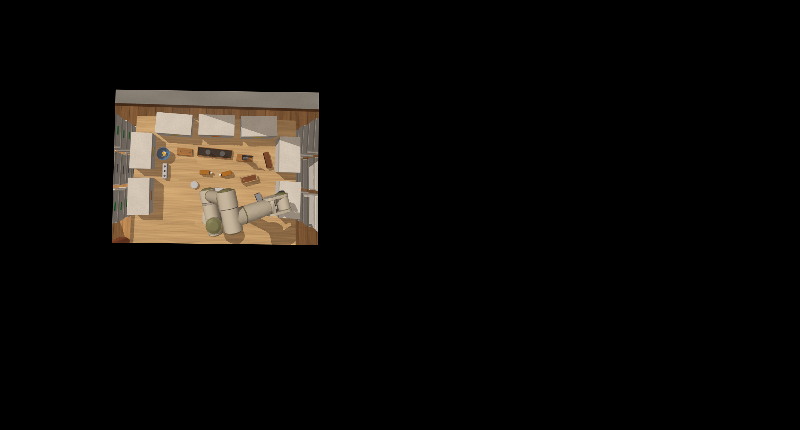

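The warp was inverted (tiny scene in a black frame); fixing that.

```bash
sed -i 's/getPerspectiveTransform(q,s)/getPerspectiveTransform(s,q)/' h.py
python3 - <<'E'
from h import *
top=camera('top');sc=camera('scene')
def g(u,v,z): return ray(top,(110+u/2,160+v/2),z)[:2]
for n,uv,z in [('lane',(410,80),.006),('seat',(222,72),.018),('trayLid',(640,228),.05),('b1',(345,194),.044),('b2',(490,200),.044)]:
    xy=g(*uv,z)
    print(n,np.round(xy,3))
    for cam in (top,sc):
        for tol in (20,30):
            try: print('  ',*blob(cam,z,xy,tol))
            except Exception as e: print(str(e)[:60])
r=rect(top,.018)[:, :, ::-1][50:480,60:860].copy()
for k in range(0,800,100): cv2.line(r,(k+40-50,0),(k+40-50,430),(255,255,255),1)
cv2.imwrite('pics/rect18b.png',r)
E
```

```text
lane [0.615 0.008]
   [0.6297 0.0104] [333.  78.] 0.079 25231.0
   [0.6294 0.0102] [335.  82.] 0.08 26104.0
   [0.607  0.0063] [326. 100.] 0.082 21165.5
   [0.6068 0.0061] [329. 103.] 0.082 23097.0
seat [0.622 0.303]
   [ 0.4945 -0.0245] [949. 463.] 0.0 310677.5
   [ 0.4505 -0.0245] [949. 699.] 0.0 561860.5
   [0.6444 0.3396] [227.  96.] 0.067 14507.0
   [ 0.4415 -0.0245] [949. 681.] 0.0 545120.0
trayLid [ 0.387 -0.347]
   [ 0.3821 -0.3207] [150.  52.] -0.278 7344.0
   [ 0.3659 -0.3395] [183. 102.] -0.235 15247.0
   [ 0.3772 -0.3245] [147.  51.] -0.273 6869.0
   [ 0.3785 -0.3006] [201.  90.] 0.04 9269.5
b1 [0.434 0.106]
   [0.4349 0.105 ] [94. 43.] 0.026 3819.5
   [0.5038 0.025 ] [818. 239.] -0.023 88480.5
   [0.454  0.1165] [122.  87.] 0.042 8778.0
   [ 0.5236 -0.0248] [953. 410.] -0.011 236856.5
b2 [ 0.427 -0.117]
   [ 0.4282 -0.1092] [94. 43.] -0.259 3760.5
   [ 0.429  -0.1086] [99. 47.] -0.263 4171.5
   [ 0.4478 -0.0926] [120.  98.] -0.261 9375.5
   [ 0.5236 -0.0248] [953. 410.] -0.011 236856.5
```

View pics/rect18b.png

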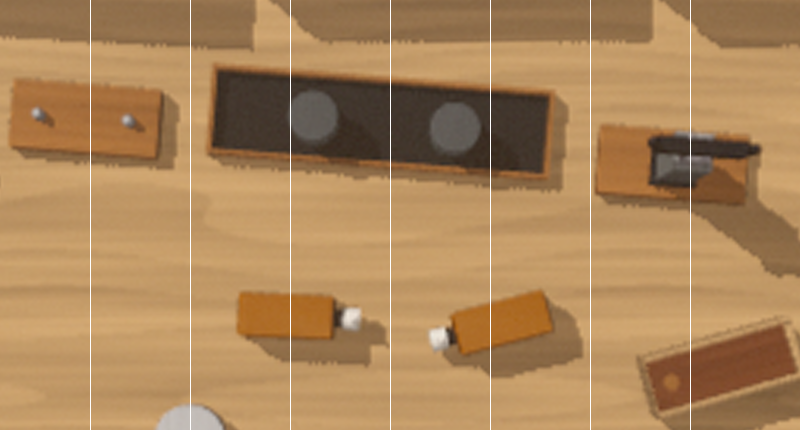

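```bash
cat >> h.py <<'E'
def best(p,z,xy,size):
    o=[]
    for dx in (-.02,0,.02):
        for dy in (-.02,0,.02):
            for tol in (8,11,14,17,20,24):
                try:
                    r=blob(p,z,(xy[0]+dx,xy[1]+dy),tol); o.append((np.abs(r[1]-size).sum()+abs(r[3]-size[0]*size[1])/size[0],r))
                except Exception: pass
    o.sort(key=lambda a:a[0]); return o[0]
E
python3 - <<'E'
from h import *
from scipy.optimize import least_squares
top=camera('top');sc=camera('scene')
for n,p in(('top',top),('sc',sc)):
    print(n,'seat',best(p,.018,(.631,.304),(150,70)))
    print(n,'foot',best(p,.018,(.585,-.235),(150,70)))
    print(n,'tray',best(p,.052,(.382,-.32),(150,60)), best(p,.05,(.382,-.32),(144,52)))
R={}
for n,p in(('top',top),('sc',sc)):
    R[n]=[np.array(d['rect']) for d in spotter.spot_in(p,'tbar')][0]; print(n,R[n])
c,s=np.cos(-.08),np.sin(-.08)
def pts(q):
    o=[]
    for y in(-.051,.051):
        for x in(-.008,.008):
            for z in(-.009,.022): o.append([q[0]+c*x-s*y,q[1]+s*x+c*y,.161+q[2]+z])
    return o
def f(q):
    e=[]
    for n,p in(('top',top),('sc',sc)):
        u=np.array([proj(p,a) for a in pts(q)]); e+=list(np.r_[u.min(0),u.max(0)]-R[n])
    return np.array(e)
r=least_squares(f,[.581,-.284,.015],loss='soft_l1'); print(r.x,np.round(f(r.x),1))
def crop(p,u0,v0,w,h,k): return cv2.resize(p['img'][v0:v0+h,u0:u0+w,::-1],(w*k,h*k),interpolation=cv2.INTER_CUBIC)
a=crop(top,190,165,70,50,8);b=crop(sc,215,190,60,50,8)
cv2.imwrite('pics/z1.png',np.vstack([np.hstack([cv2.resize(a,(400,286)),cv2.resize(b,(343,286))]),np.hstack([cv2.resize(crop(sc,365,325,80,65,8),(400,300)),cv2.resize(crop(top,380,185,70,60,8),(343,300))])]))
E
```

```text
top seat (np.float64(2.456666666666667), (array([0.6336, 0.3068]), array([150.,  71.]), 0.075, 10281.5))
top foot (np.float64(42.696666666666665), (array([0.6319, 0.3123]), array([164.,  90.]), 0.053, 11804.5))
top tray (np.float64(14.556666666666667), (array([ 0.3816, -0.3204]), array([152.,  56.]), -0.271, 7716.5)) (np.float64(3.829861111111111), (array([ 0.3828, -0.323 ]), array([145.,  52.]), -0.281, 7080.5))
sc seat (np.float64(6.743333333333333), (array([0.6329, 0.3084]), array([153.,  72.]), 0.076, 10238.5))
sc foot (np.float64(44.60666666666667), (array([ 0.587 , -0.2734]), array([164.,  73.]), 0.095, 6359.0))
sc tray (np.float64(22.013333333333335), (array([ 0.3796, -0.3213]), array([149.,  52.]), -0.273, 7048.0)) (np.float64(7.517361111111111), (array([ 0.3774, -0.3248]), array([146.,  51.]), -0.273, 6837.5))
top [401.3 202.  435.6 209. ]
sc [227.8 199.1 250.2 224.4]
[ 0.5833441  -0.28800541 -0.01135888] [-2.1 -1.   1.4  2.  -3.7  0.9  1.3 -0.7]
```

View pics/z1.png

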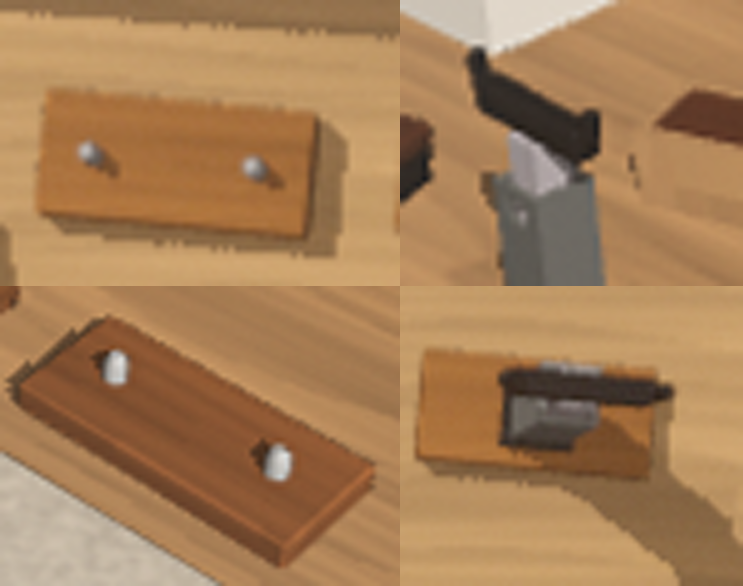

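step_arm([
  {"slide":[0.7,0.368,0.06],"rotation":[0,0,0.5]},
  {"slide":[0.7,0.368,0.06],"rotation":[0,0,0.5]},
  {"slide":[0.7,0.368,0.06],"rotation":[0,0,0.5]},
  {"slide":[0.7,0.368,0.06],"rotation":[0,0,0.5]},
  {"slide":[0.7,0.368,0.06],"rotation":[0,0,0.5]},
  {"slide":[0.7,0.368,0.06],"rotation":[0,0,0.5]},
  {"slide":[0.7,0.368,0.06],"rotation":[0,0,0.5]},
  {"slide":[0.7,0.368,0.06],"rotation":[0,0,0.5]},
], hand=1)

```text
t: 2.17
eef_pos: [0.5158, -0.3208, 0.2629]
ee_rot: [2.548, 1.838, 0.001]
wrist_force: [-0.1, -0.1, -0.1]
width: 0.0882
gripper_force: 0.0
```

Run:
```python
from h import *
from scipy.optimize import least_squares
top=camera('top');sc=camera('scene')
c,s=np.cos(-.08),np.sin(-.08)
def f(q):
    P=[(q[0]-s*y,q[1]+c*y,.161+q[2]+.02) for y in(-.045,.045)]
    e=[]
    e+=list(proj(sc,P[0])-[229,199.5]); e+=list(proj(sc,P[1])-[248.4,210.5])
    e+=[(proj(top,P[1])-[402.5,204])[1]/1,(proj(top,P[0])-[434,206.6])[1],sum((proj(top,P[1])+proj(top,P[0])))/1-sum([402.5+434,204+206.6])]
    return np.array(e)
r=least_squares(f,[.581,-.284,.015]); print(r.x,np.round(f(r.x),1))
for uv in ((205.4,191.6),(234.65,194.2)): print('peg',ray(top,uv,.033)[:2])
for uv in ((365+117/5,325+(350-286)*65/300),(365+278/5,325+(445-286)*65/300)): print('pegsc tip',ray(sc,uv,.033)[:2])
st=read_state(); print(st['eef_pos'],st['ee_rot'],st['qpos'])
```

```text
[ 0.58186714 -0.28330322 -0.00201645] [-0.2  0.2 -0.3 -0.2  0.2  0.5 -0.2]
peg [0.63355276 0.34865005]
peg [0.62668868 0.25784912]
pegsc tip [0.62382604 0.25989871]
pegsc tip [0.63170798 0.3493123 ]
[ 0.51575975 -0.32094014  0.26249211] [2.54782181e+00 1.83769112e+00 1.10520785e-03] [-7.49545592e-01  4.85057322e-01  1.18757049e+00  6.59431807e-04
  1.46865608e+00 -4.28546542e-01]
```

step_arm([
  {"slide":[0.165,0.093,0],"rotation":[0,0,0.153]},
  {"slide":[0.165,0.093,0],"rotation":[0,0,0.153]},
  {"slide":[0.165,0.093,0],"rotation":[0,0,0.153]},
  {"slide":[0.165,0.093,-0.09],"rotation":[0,0,0.153]},
  {"slide":[0.165,0.093,-0.18],"rotation":[0,0,0.153]},
  {"slide":[0.165,0.093,-0.23],"rotation":[0,0,0.153]},
  {"slide":[0.165,0.093,-0.272],"rotation":[0,0,0.153]},
  {"slide":[0.165,0.093,-0.272],"rotation":[0,0,0.153]},
])

```text
t: 2.93
eef_pos: [0.5769, -0.2861, 0.1502]
ee_rot: [-2.311, -2.118, 0.002]
wrist_force: [-0.3, 0.1, 0.2]
width: 0.0886
gripper_force: 0.0
```

step_arm([
  {"slide":[0,0,0],"rotation":[0,0,0]},
  {"slide":[0,0,0],"rotation":[0,0,0]},
  {"slide":[0,0,0],"rotation":[0,0,0]},
  {"slide":[0,0,0],"rotation":[0,0,0]},
  {"slide":[0,0,0],"rotation":[0,0,0]},
  {"slide":[0,0,0],"rotation":[0,0,0]},
  {"slide":[0,0,0],"rotation":[0,0,0]},
  {"slide":[0,0,0],"rotation":[0,0,0]},
], hand=-1)

```text
t: 3.6
eef_pos: [0.579, -0.2861, 0.154]
ee_rot: [2.314, 2.125, 0.0]
wrist_force: [-0.6, -0.4, -0.7]
width: 0.0371
gripper_force: 0.0
```

step_arm([
  {"slide":[0,0,0],"rotation":[0,0,0]},
  {"slide":[0,0,0],"rotation":[0,0,0]},
  {"slide":[0,0,0],"rotation":[0,0,0]},
  {"slide":[0,0,0],"rotation":[0,0,0]},
  {"slide":[0,0,0],"rotation":[0,0,0]},
  {"slide":[0,0,0],"rotation":[0,0,0]},
])

```text
t: 4.1
eef_pos: [0.5856, -0.2867, 0.1553]
ee_rot: [2.301, 2.114, 0.016]
wrist_force: [41.4, -5.9, -9.9]
width: 0.0159
gripper_force: 30.2
```

step_arm([
  {"slide":[0.018,0,0],"rotation":[0,0,0]},
  {"slide":[0.018,0,0],"rotation":[0,0,0]},
  {"slide":[0.018,0,0.03],"rotation":[0,0,0]},
  {"slide":[0.018,0,0.06],"rotation":[0,0,0]},
  {"slide":[0.018,0,0.09],"rotation":[0,0,0]},
  {"slide":[0.018,0,0.12],"rotation":[0,0,0]},
  {"slide":[0.018,0,0.15],"rotation":[0,0,0]},
  {"slide":[0.018,0,0.18],"rotation":[0,0,0]},
])

```text
t: 4.77
eef_pos: [0.5859, -0.2865, 0.2245]
ee_rot: [-2.313, -2.123, 0.002]
wrist_force: [4.6, -4.5, -12.6]
width: 0.0158
gripper_force: 30.0
```

step_arm([
  {"slide":[0,0,0.02],"rotation":[0,0,0]},
  {"slide":[0,0,0.03],"rotation":[0,0,0]},
  {"slide":[0,0,0.04],"rotation":[0,0,0]},
  {"slide":[0,0,0.04],"rotation":[0,0,0]},
])

```text
t: 5.1
eef_pos: [0.586, -0.2866, 0.2416]
ee_rot: [-2.314, -2.124, 0.001]
wrist_force: [0.6, -4.7, -5.3]
width: 0.0159
gripper_force: 30.0
```

step_arm([
  {"slide":[0,0,0.01],"rotation":[0,0,0]},
  {"slide":[0,0,0.015],"rotation":[0,0,0]},
  {"slide":[0,0,0.02],"rotation":[0,0,0]},
  {"slide":[0,0,0.02],"rotation":[0,0,0]},
])

```text
t: 5.43
eef_pos: [0.5858, -0.2861, 0.2423]
ee_rot: [-2.308, -2.118, 0.003]
wrist_force: [13.3, -10.6, -40.5]
width: 0.0156
gripper_force: 29.9
```

Run:
```python
from h import *
sc=camera('scene')
cv2.imwrite('pics/z2.png',cv2.resize(sc['img'][150:270,190:310,::-1],(600,600),interpolation=cv2.INTER_CUBIC))
```

```text
(no output)
```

View pics/z2.png

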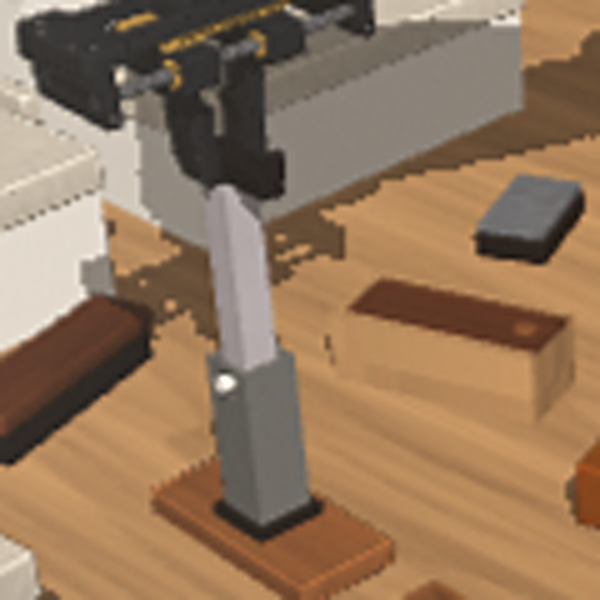

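Button is out (white dot at (226,382) in the crop) and the end stop has been felt. Releasing.

step_arm([
  {"slide":[0,0,-0.012],"rotation":[0,0,0]},
  {"slide":[0,0,-0.015],"rotation":[0,0,0]},
  {"slide":[0,0,-0.015],"rotation":[0,0,0]},
  {"slide":[0,0,-0.015],"rotation":[0,0,0]},
  {"slide":[0,0,-0.015],"rotation":[0,0,0]},
  {"slide":[0,0,-0.015],"rotation":[0,0,0]},
  {"slide":[0,0,-0.015],"rotation":[0,0,0]},
  {"slide":[0,0,-0.015],"rotation":[0,0,0]},
], hand=1)

```text
t: 6.15
eef_pos: [0.5862, -0.2861, 0.2442]
ee_rot: [2.314, 2.124, 0.0]
wrist_force: [-0.4, -0.2, -0.4]
width: 0.0669
gripper_force: 0.0
```

step_arm([
  {"slide":[0,0,0],"rotation":[0,0,0]},
  {"slide":[0,0,0.05],"rotation":[0,0,0]},
  {"slide":[0,0,0.1],"rotation":[0,0,0]},
  {"slide":[0,0,0.15],"rotation":[0,0,0]},
  {"slide":[0,0,0.2],"rotation":[0,0,0]},
  {"slide":[0,0,0.2],"rotation":[0,0,0]},
])

```text
t: 6.65
eef_pos: [0.5867, -0.2864, 0.3282]
ee_rot: [2.309, 2.12, 0.002]
wrist_force: [-0.1, -0.2, 0.1]
width: 0.088
gripper_force: 0.0
```

```bash
cat >> h.py <<'E'
from scipy.spatial.transform import Rotation as Rot
def goal(G,psi,tilt,back=.019):
    """tool down with closing line at psi, then tilted by `tilt` about that line; TCP for grasp point G"""
    a=(psi+np.pi/2)/2
    R0=Rot.from_rotvec(np.pi*np.array([np.cos(a),np.sin(a),0]))
    R=Rot.from_rotvec(tilt*np.array([np.cos(psi),np.sin(psi),0]))*R0
    return np.asarray(G)+back*R.apply([0,0,1]),R
def delta(P,R,cur=None):
    """fractions from the present commanded (or given) pose to P,R; tries the half turn too"""
    s=read_state(); p0,R0=(s['eef_pos'],Rot.from_rotvec(s['ee_rot'])) if cur is None else cur
    c=[(R*Rot.from_euler('z',k)*R0.inv()).as_rotvec() for k in (0,np.pi)]
    c.sort(key=np.linalg.norm)
    print('slide',np.round((P-p0)/.4,3),'rot',np.round(c[0]/(np.pi/2),3),'deg',round(np.degrees(np.linalg.norm(c[0]))),'alt',np.round(c[1]/(np.pi/2),3))
E
python3 - <<'E'
from h import *
psi=.26; u=np.array([np.cos(psi),np.sin(psi),0]); d=np.array([-np.sin(psi),np.cos(psi),0])
G=np.r_[np.array([.4285,-.1088])+.0275*d[:2],.026]
P,R=goal(G,psi,-np.pi/6); print(P,R.apply([0,0,1]),R.apply([0,1,0]))
print(read_state()['eef_pos'],read_state()['qpos'])
delta(P+[0,0,.15],R)
E
```

```text
[ 0.42387255 -0.09140498  0.00954552] [ 0.12854028 -0.48319499 -0.8660254 ] [0.96638998 0.25708055 0.        ]
[ 0.58671379 -0.28644554  0.32817645] [-6.33279828e-01  5.82502724e-01  8.69900631e-01  4.57263016e-05
  1.68236705e+00 -5.48064991e-01]
slide [-0.407  0.488 -0.422] rot [-0.332 -0.025  0.214] deg 36 alt [ 0.046 -0.47  -1.723]
```

step_arm([
  {"slide":[-0.407,0.488,0],"rotation":[-0.332,-0.025,0.214]},
  {"slide":[-0.407,0.488,0],"rotation":[-0.332,-0.025,0.214]},
  {"slide":[-0.407,0.488,0],"rotation":[-0.332,-0.025,0.214]},
  {"slide":[-0.407,0.488,0],"rotation":[-0.332,-0.025,0.214]},
  {"slide":[-0.407,0.488,-0.422],"rotation":[-0.332,-0.025,0.214]},
  {"slide":[-0.407,0.488,-0.422],"rotation":[-0.332,-0.025,0.214]},
  {"slide":[-0.407,0.488,-0.422],"rotation":[-0.332,-0.025,0.214]},
  {"slide":[-0.407,0.488,-0.422],"rotation":[-0.332,-0.025,0.214]},
])

```text
t: 7.32
eef_pos: [0.4305, -0.0998, 0.1774]
ee_rot: [1.644, 2.14, -0.443]
wrist_force: [0.9, -0.7, -0.6]
width: 0.0883
gripper_force: 0.0
```

Run:
```python
from h import *
top=camera('top')
print(best(top,.044,(.428,-.109),(95,44)),best(top,.044,(.435,.105),(95,44)))
print(read_state()['eef_pos'],read_state()['qpos'])
psi=.26; d=np.array([-np.sin(psi),np.cos(psi),0])
G=np.r_[np.array([.4285,-.1088])+.0275*d[:2],.026]
delta(*goal(G,psi,-np.pi/6))
```

```text
(np.float64(43.12631578947368), (array([ 0.4077, -0.1461]), array([81., 57.]), -0.337, 2648.0)) (np.float64(23.86842105263158), (array([0.435, 0.105]), array([94., 48.]), 0.0, 2387.5))
[ 0.425404   -0.09720725  0.17024841] [-0.24311722  0.15627691  1.98853291 -0.62092133  0.8489473  -0.12236431]
slide [-0.004  0.015 -0.402] rot [-0.004 -0.012  0.001] deg 1 alt [-0.24   0.959  1.734]
```

step_arm([
  {"slide":[-0.004,0.015,-0.1],"rotation":[-0.004,-0.012,0]},
  {"slide":[-0.004,0.015,-0.2],"rotation":[-0.004,-0.012,0]},
  {"slide":[-0.004,0.015,-0.28],"rotation":[-0.004,-0.012,0]},
  {"slide":[-0.004,0.015,-0.35],"rotation":[-0.004,-0.012,0]},
  {"slide":[-0.004,0.015,-0.38],"rotation":[-0.004,-0.012,0]},
  {"slide":[-0.004,0.015,-0.4],"rotation":[-0.004,-0.012,0]},
  {"slide":[-0.004,0.015,-0.4],"rotation":[-0.004,-0.012,0]},
])

```text
t: 7.95
eef_pos: [0.4296, -0.0953, 0.0175]
ee_rot: [1.641, 2.124, -0.436]
wrist_force: [1.1, 0.3, -0.1]
width: 0.0881
gripper_force: 0.0
```

step_arm([
  {"slide":[0,0,0],"rotation":[0,0,0]},
  {"slide":[0,0,0],"rotation":[0,0,0]},
  {"slide":[0,0,0],"rotation":[0,0,0]},
  {"slide":[0,0,0],"rotation":[0,0,0]},
  {"slide":[0,0,0],"rotation":[0,0,0]},
  {"slide":[0,0,0],"rotation":[0,0,0]},
  {"slide":[0,0,0],"rotation":[0,0,0]},
  {"slide":[0,0,0],"rotation":[0,0,0]},
], hand=-1)

```text
t: 8.62
eef_pos: [0.4302, -0.0955, 0.0194]
ee_rot: [1.641, 2.121, -0.435]
wrist_force: [-4.1, 0.5, 5.8]
width: 0.0439
gripper_force: 29.8
```

step_arm([
  {"slide":[0,0,0],"rotation":[0,0,0]},
  {"slide":[0,0,0],"rotation":[0,0,0]},
  {"slide":[0,0,0],"rotation":[0,0,0]},
  {"slide":[0,0,0],"rotation":[0,0,0]},
  {"slide":[0,0,0],"rotation":[0,0,0]},
  {"slide":[0,0,0],"rotation":[0,0,0]},
])

```text
t: 9.12
eef_pos: [0.4302, -0.0955, 0.0194]
ee_rot: [1.641, 2.121, -0.435]
wrist_force: [-4.5, -0.0, 6.4]
width: 0.044
gripper_force: 29.8
```

step_arm([
  {"slide":[0,0,0.06],"rotation":[0,0,0]},
  {"slide":[0,0,0.12],"rotation":[0,0,0]},
  {"slide":[0,0,0.18],"rotation":[0,0,0]},
  {"slide":[0,0,0.24],"rotation":[0,0,0]},
  {"slide":[0,0,0.3],"rotation":[0,0,0]},
  {"slide":[0,0,0.36],"rotation":[0,0,0]},
  {"slide":[0,0,0.36],"rotation":[0,0,0]},
])

```text
t: 9.7
eef_pos: [0.4324, -0.0956, 0.1671]
ee_rot: [1.638, 2.116, -0.428]
wrist_force: [1.3, -0.7, -1.3]
width: 0.0439
gripper_force: 29.7
```

```bash
cat > b2.py <<'E'
from h import *
psi=.26; u=np.array([np.cos(psi),np.sin(psi),0]); d=np.array([-np.sin(psi),np.cos(psi),0])
O=np.r_[np.array([.4285,-.1088])+.0125*d[:2],.022]
P0=np.array([.4302,-.0955,.0194]);R0=Rot.from_rotvec([1.641,2.121,-.435])
o=R0.inv().apply(O-P0); print('off tool',o); o[1]=0
def final(T,yaw):
    R=Rot.from_euler('z',yaw)*Rot.from_rotvec(np.pi/2*u)*R0
    return np.array(T)-R.apply(o),R
E
cat > b2b.py <<'E'
from b2 import *
R1=Rot.from_rotvec(np.pi/3*u)
print('tilt60',np.round(u*2/3,3))
P,R=final([.629,.006,.18],-1.911); print('via',P,R.apply([0,0,1]))
s=read_state(); cur=Rot.from_rotvec(s['ee_rot'])
delta(P,R); delta(P,R,(s['eef_pos'],Rot.from_rotvec(np.pi/3*u)*cur))
E
python3 b2b.py
```

```text
off tool [-0.00128563 -0.00503586 -0.00231916]
tilt60 [0.644 0.171 0.   ]
via [0.63164006 0.00576126 0.17993332] [ 0.85878193 -0.07597967 -0.50667612]
slide [0.498 0.253 0.032] rot [-0.228 -0.255  0.757] deg 75 alt [ 0.875 -0.724 -0.922]
slide [0.498 0.253 0.032] rot [-0.679 -0.789  0.61 ] deg 109 alt [ 0.302 -0.248 -1.18 ]
```

step_arm([
  {"slide":[0.03,0,0.02],"rotation":[0.08,0.02,0]},
  {"slide":[0.06,0.03,0.02],"rotation":[0.15,0.04,0]},
  {"slide":[0.09,0.06,0.02],"rotation":[0.22,0.06,0]},
  {"slide":[0.12,0.08,0.02],"rotation":[0.29,0.077,0]},
  {"slide":[0.15,0.1,0.02],"rotation":[0.36,0.096,0]},
  {"slide":[0.18,0.12,0.02],"rotation":[0.43,0.114,0]},
  {"slide":[0.2,0.13,0.02],"rotation":[0.483,0.1285,0]},
  {"slide":[0.2,0.13,0.02],"rotation":[0.483,0.1285,0]},
])

```text
t: 10.37
eef_pos: [0.5113, -0.0448, 0.1688]
ee_rot: [-1.801, -2.312, -0.237]
wrist_force: [0.5, 0.2, -2.9]
width: 0.0439
gripper_force: 29.7
```

step_arm([
  {"slide":[0,0,0],"rotation":[0.08,0.02,0]},
  {"slide":[0,0,0],"rotation":[0.15,0.04,0]},
  {"slide":[0,0,0],"rotation":[0.22,0.06,0]},
  {"slide":[0,0,0],"rotation":[0.29,0.077,0]},
  {"slide":[0,0,0],"rotation":[0.36,0.096,0]},
  {"slide":[0,0,0],"rotation":[0.43,0.114,0]},
  {"slide":[0,0,0],"rotation":[0.483,0.1285,0]},
  {"slide":[0,0,0],"rotation":[0.483,0.1285,0]},
])

```text
t: 11.03
eef_pos: [0.51, -0.0442, 0.1689]
ee_rot: [-1.357, -1.733, -0.768]
wrist_force: [0.1, 0.9, -2.3]
width: 0.0441
gripper_force: 29.7
```

Run:
```python
from b2 import *
s=read_state(); cur=Rot.from_rotvec(s['ee_rot']); print(s['eef_pos'],s['qpos'],s['width'],cur.apply([0,0,1]))
D=(Rot.from_rotvec(np.pi/2*u)*R0*cur.inv()).as_rotvec(); print('rot err',D)
sc=camera('scene'); cv2.imwrite('pics/z3.png',sc['img'][130:430,150:550,::-1])
```

```text
off tool [-0.00128563 -0.00503586 -0.00231916]
[ 0.51001629 -0.04417187  0.16894915] [-0.60927915  0.7102594   1.40638194  0.62934618  1.87170995 -0.9386882 ] 0.04408628433360508 [-0.21472388  0.83536361 -0.50602499]
rot err [ 0.00041927 -0.00466087  0.00307578]
```

View pics/z3.png

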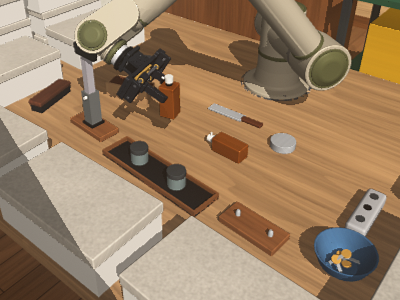

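The bottle hangs upright in the grip (170,98), with the wrist near the post; next I swing the tool round to point away from the base.

step_arm([
  {"slide":[0,0.03,0.02],"rotation":[0,0,-0.077]},
  {"slide":[0,0.06,0.02],"rotation":[0,0,-0.154]},
  {"slide":[0.03,0.09,0.02],"rotation":[0,0,-0.231]},
  {"slide":[0.06,0.12,0.02],"rotation":[0,0,-0.308]},
  {"slide":[0.1,0.12,0.02],"rotation":[0,0,-0.385]},
  {"slide":[0.14,0.12,0.02],"rotation":[0,0,-0.462]},
  {"slide":[0.18,0.12,0.02],"rotation":[0,0,-0.539]},
  {"slide":[0.2,0.12,0.02],"rotation":[0,0,-0.616]},
])

```text
t: 11.75
eef_pos: [0.5907, 0.0048, 0.1789]
ee_rot: [-2.212, -0.994, -1.257]
wrist_force: [1.6, 1.1, -2.2]
width: 0.0441
gripper_force: 29.7
```

step_arm([
  {"slide":[0,0,0],"rotation":[0,0,-0.077]},
  {"slide":[0,0,0],"rotation":[0,0,-0.154]},
  {"slide":[0,0,0],"rotation":[0,0,-0.231]},
  {"slide":[0,0,0],"rotation":[0,0,-0.308]},
  {"slide":[0,0,0],"rotation":[0,0,-0.385]},
  {"slide":[0,0,0],"rotation":[0,0,-0.462]},
  {"slide":[0,0,0],"rotation":[0,0,-0.539]},
  {"slide":[0,0,0],"rotation":[0,0,-0.6]},
])

```text
t: 12.42
eef_pos: [0.5908, 0.0052, 0.1808]
ee_rot: [2.72, 0.003, 1.566]
wrist_force: [1.2, -0.5, -2.2]
width: 0.0437
gripper_force: 3.0
```

step_arm([
  {"slide":[0,0,0],"rotation":[0,0,0]},
  {"slide":[0,0,0],"rotation":[0,0,0]},
  {"slide":[0,0,0],"rotation":[0,0,0]},
  {"slide":[0,0,0],"rotation":[0,0,0]},
])

```text
t: 12.75
eef_pos: [0.5927, 0.0032, 0.1814]
ee_rot: [2.718, 0.007, 1.573]
wrist_force: [-0.4, 0.2, -2.2]
width: 0.0437
gripper_force: 30.0
```

Run:
```python
from b2 import *
s=read_state(); cur=Rot.from_rotvec(s['ee_rot']); print(s['eef_pos'],s['qpos'],s['width'],cur.apply([0,0,1]))
P,R=final([.629,.006,.066],-1.911)
print((P-s['eef_pos'])/.4,(R*cur.inv()).as_rotvec()/(np.pi/2))
```

```text
off tool [-0.00128563 -0.00503586 -0.00231916]
[0.59272606 0.00320381 0.18144837] [-0.30522237  0.27440261  2.12312969  2.37334501  0.38616598 -1.0006448 ] 0.043682762892622476 [ 0.86711729  0.00119994 -0.49810257]
[ 0.09728499  0.00639363 -0.28878764] [ 0.00442968  0.00612833 -0.05947413]
```

The grip force dipped to 3 N and recovered, so I'm checking whether the bottle slipped.

Run:
```python
from b2 import *
sc=camera('scene');top=camera('top')
s=read_state();cur=Rot.from_rotvec(s['ee_rot']);O=s['eef_pos']+cur.apply(o)
print(proj(sc,O),proj(sc,O-[0,0,.06]),proj(sc,O+[0,0,.06]))
a=sc['img'][180:330,220:400,::-1].copy()
for z in (-.06,.035,.06):
    q=proj(sc,O+[0,0,z])-[220,180]; cv2.circle(a,tuple(int(v) for v in q),1,(0,255,0),-1)
b=top['img'][150:280,240:396,::-1]
cv2.imwrite('pics/z4.png',np.hstack([cv2.resize(a,(480,400)),cv2.resize(b,(320,267))if 0 else cv2.resize(b,(320,400))]))
```

```text
off tool [-0.00128563 -0.00503586 -0.00231916]
[312.76347722 240.28443998] [313.27238666 260.11925917] [312.22617627 219.34305795]
```

View pics/z4.png

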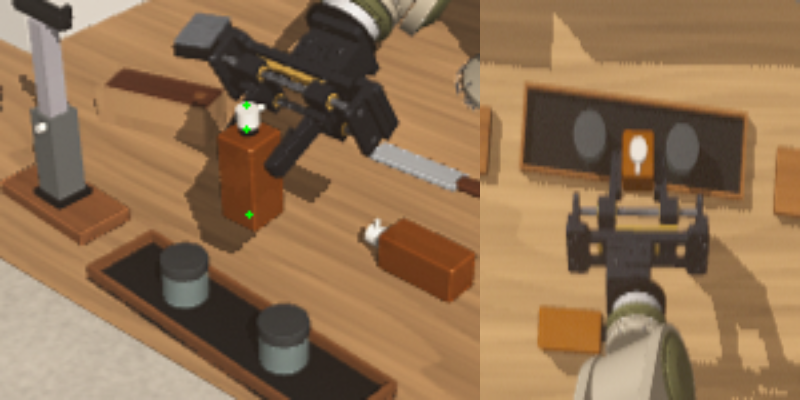

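Bottle still upright and where predicted (projected dots match its top, shoulder and base). Lowering between the jars.

step_arm([
  {"slide":[0.05,0.006,0],"rotation":[0,0,-0.03]},
  {"slide":[0.097,0.006,0],"rotation":[0,0,-0.059]},
  {"slide":[0.097,0.006,-0.06],"rotation":[0,0,-0.059]},
  {"slide":[0.097,0.006,-0.12],"rotation":[0,0,-0.059]},
  {"slide":[0.097,0.006,-0.18],"rotation":[0,0,-0.059]},
  {"slide":[0.097,0.006,-0.22],"rotation":[0,0,-0.059]},
  {"slide":[0.097,0.006,-0.25],"rotation":[0,0,-0.059]},
  {"slide":[0.097,0.006,-0.27],"rotation":[0,0,-0.059]},
])

```text
t: 13.52
eef_pos: [0.6314, 0.0055, 0.0717]
ee_rot: [2.677, -0.12, 1.547]
wrist_force: [-0.1, 0.2, -0.9]
width: 0.0437
gripper_force: 30.0
```

step_arm([
  {"slide":[0,0,-0.006],"rotation":[0,0,0]},
  {"slide":[0,0,-0.011],"rotation":[0,0,0]},
  {"slide":[0,0,-0.014],"rotation":[0,0,0]},
  {"slide":[0,0,-0.016],"rotation":[0,0,0]},
  {"slide":[0,0,-0.016],"rotation":[0,0,0]},
  {"slide":[0,0,-0.016],"rotation":[0,0,0]},
])

```text
t: 14.02
eef_pos: [0.633, 0.0056, 0.0703]
ee_rot: [2.67, -0.119, 1.559]
wrist_force: [-7.6, 0.1, 12.2]
width: 0.0441
gripper_force: 30.0
```

Run:
```python
from b2 import *
s=read_state(); cur=Rot.from_rotvec(s['ee_rot'])
P,R=final([.629,.006,.066],-1.911)
print((P-s['eef_pos'])*1000,(R*cur.inv()).as_rotvec(),s['wrist_force'])
```

```text
off tool [-0.00128563 -0.00503586 -0.00231916]
[-1.39477482  0.12127432 -4.37467297] [0.00730432 0.01709513 0.000338  ] [-7.64809437  0.10222909 12.23128504]
```

step_arm([
  {"slide":[0,0,0.003],"rotation":[0,0,0]},
  {"slide":[0,0,0.003],"rotation":[0,0,0]},
  {"slide":[0,0,0.003],"rotation":[0,0,0]},
  {"slide":[0,0,0.003],"rotation":[0,0,0]},
  {"slide":[0,0,0.003],"rotation":[0,0,0]},
  {"slide":[0,0,0.003],"rotation":[0,0,0]},
], hand=0.36)

```text
t: 14.52
eef_pos: [0.6318, 0.0058, 0.0683]
ee_rot: [2.675, -0.12, 1.55]
wrist_force: [0.4, -0.4, -0.1]
width: 0.0599
gripper_force: 0.0
```

step_arm([
  {"slide":[-0.04,0.003,0.023],"rotation":[0,0,0]},
  {"slide":[-0.08,0.006,0.046],"rotation":[0,0,0]},
  {"slide":[-0.14,0.01,0.08],"rotation":[0,0,0]},
  {"slide":[-0.2,0.015,0.12],"rotation":[0,0,0]},
  {"slide":[-0.26,0.02,0.2],"rotation":[0,0,0]},
  {"slide":[-0.3,0.02,0.3],"rotation":[0,0,0]},
  {"slide":[-0.3,0.02,0.3],"rotation":[0,0,0]},
])

```text
t: 15.1
eef_pos: [0.5112, 0.014, 0.1961]
ee_rot: [2.663, -0.117, 1.566]
wrist_force: [1.2, -0.8, 0.3]
width: 0.0597
gripper_force: 0.0
```

Run:
```python
from h import *
sc=camera('scene');top=camera('top')
print(best(top,.044,(.435,.105),(95,44)), [ (np.round(d['rect']),d['confidence']) for d in spotter.spot_in(sc,'bottle1')][:3])
s=read_state();print(s['eef_pos'],s['ee_rot'],s['qpos'])
a=sc['img'][180:330,220:400,::-1];b=top['img'][150:280,240:396,::-1]
cv2.imwrite('pics/z5.png',np.hstack([cv2.resize(a,(480,400)),cv2.resize(b,(320,400))]))
```

```text
(np.float64(62.857894736842105), (array([ 0.4155, -0.0483]), array([64., 38.]), 0.077, 1723.5)) [(array([294., 264., 317., 310.]), 0.91), (array([354., 258., 398., 294.]), 0.65)]
[0.51195784 0.01376726 0.18864229] [ 2.67420724 -0.11993734  1.55149008] [-0.28635037  0.10398525  2.32460494  2.6591429   0.36929592 -1.21630385]
```

View pics/z5.png

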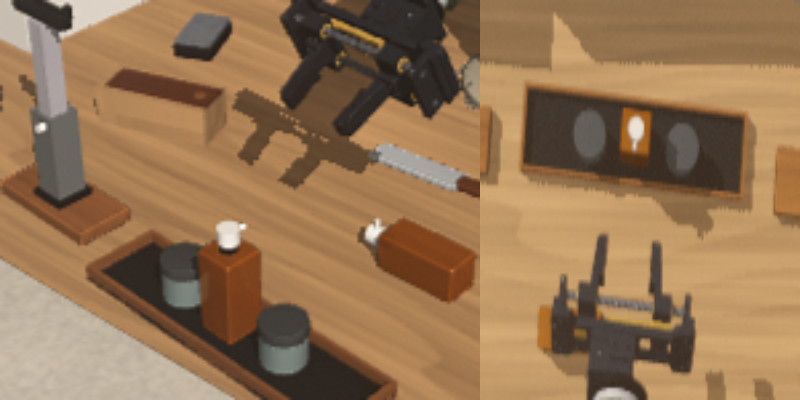

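```bash
cat > b1.py <<'E'
from h import *
psi=-.026; u=np.array([np.cos(psi),np.sin(psi),0]); d=np.array([np.sin(psi),-np.cos(psi),0])
O=np.r_[np.array([.4349,.105])+.0125*d[:2],.022]
G=np.r_[np.array([.4349,.105])+.0275*d[:2],.028]
E
python3 - <<'E'
from b1 import *
print(d,u)
P,R=goal(G,psi,np.pi/6); print(P,R.apply([0,0,1]),R.apply([0,1,0]))
delta(P+[0,0,.16],R)
E
```

```text
[-0.02599707 -0.99966202  0.        ] [ 0.99966202 -0.02599707  0.        ]
[0.43443205 0.08700608 0.01154552] [ 0.01299854  0.49983101 -0.8660254 ] [ 9.99662019e-01 -2.59970708e-02 -5.55111512e-17]
slide [-0.194  0.183 -0.043] rot [-0.249  0.282  1.014] deg 97 alt [ 0.811  0.72  -0.739]
```

step_arm([
  {"slide":[-0.03,0.05,0.05],"rotation":[-0.018,0.02,0.073]},
  {"slide":[-0.06,0.08,0.05],"rotation":[-0.036,0.04,0.146]},
  {"slide":[-0.09,0.12,0.05],"rotation":[-0.054,0.06,0.219]},
  {"slide":[-0.12,0.15,0.05],"rotation":[-0.072,0.08,0.292]},
  {"slide":[-0.15,0.18,0.05],"rotation":[-0.09,0.1,0.365]},
  {"slide":[-0.18,0.18,0.05],"rotation":[-0.107,0.121,0.435]},
  {"slide":[-0.19,0.18,0.05],"rotation":[-0.125,0.141,0.507]},
  {"slide":[-0.19,0.18,0.05],"rotation":[-0.125,0.141,0.507]},
], hand=1)

```text
t: 15.92
eef_pos: [0.4336, 0.0872, 0.2056]
ee_rot: [-2.628, -0.776, -1.255]
wrist_force: [1.3, 0.5, 0.6]
width: 0.0883
gripper_force: 0.0
```

step_arm([
  {"slide":[0,0,0],"rotation":[-0.018,0.02,0.073]},
  {"slide":[0,0,0],"rotation":[-0.036,0.04,0.146]},
  {"slide":[0,0,0],"rotation":[-0.054,0.06,0.219]},
  {"slide":[0,0,0],"rotation":[-0.072,0.08,0.292]},
  {"slide":[0,0,0],"rotation":[-0.09,0.1,0.365]},
  {"slide":[0,0,0],"rotation":[-0.107,0.121,0.435]},
  {"slide":[0,0,0],"rotation":[-0.125,0.141,0.507]},
  {"slide":[0,0,0],"rotation":[-0.125,0.141,0.507]},
])

```text
t: 16.58
eef_pos: [0.4371, 0.0858, 0.2067]
ee_rot: [-2.118, -1.718, -0.683]
wrist_force: [0.5, -0.3, -0.1]
width: 0.0883
gripper_force: 0.0
```

step_arm([
  {"slide":[0,0,0],"rotation":[0,0,0]},
  {"slide":[0,0,0],"rotation":[0,0,0]},
  {"slide":[0,0,0],"rotation":[0,0,0]},
])

```text
t: 16.83
eef_pos: [0.4352, 0.0862, 0.2076]
ee_rot: [-2.125, -1.713, -0.688]
wrist_force: [-0.1, 0.4, -0.5]
width: 0.0877
gripper_force: 0.0
```

Run:
```python
from b1 import *
P,R=goal(G,psi,np.pi/6); print(read_state()['qpos'],read_state()['eef_pos'])
delta(P,R)
```

```text
[-0.41242549  0.11171662  1.95648493  0.62916447  1.22231879 -0.4644769 ] [0.43519687 0.08618411 0.20759829]
slide [-0.002  0.002 -0.49 ] rot [-0.037  0.035  0.128] deg 12 alt [ 0.166  0.996 -1.617]
```

step_arm([
  {"slide":[-0.002,0.002,-0.06],"rotation":[-0.037,0.035,0.128]},
  {"slide":[-0.002,0.002,-0.14],"rotation":[-0.037,0.035,0.128]},
  {"slide":[-0.002,0.002,-0.22],"rotation":[-0.037,0.035,0.128]},
  {"slide":[-0.002,0.002,-0.3],"rotation":[-0.037,0.035,0.128]},
  {"slide":[-0.002,0.002,-0.38],"rotation":[-0.037,0.035,0.128]},
  {"slide":[-0.002,0.002,-0.44],"rotation":[-0.037,0.035,0.128]},
  {"slide":[-0.002,0.002,-0.49],"rotation":[-0.037,0.035,0.128]},
  {"slide":[-0.002,0.002,-0.49],"rotation":[-0.037,0.035,0.128]},
])

```text
t: 17.5
eef_pos: [0.433, 0.0871, 0.0099]
ee_rot: [-1.953, -1.902, -0.521]
wrist_force: [-1.2, 1.0, 0.1]
width: 0.0881
gripper_force: 0.0
```

step_arm([
  {"slide":[0,0,0],"rotation":[0,0,0]},
  {"slide":[0,0,0],"rotation":[0,0,0]},
  {"slide":[0,0,0],"rotation":[0,0,0]},
  {"slide":[0,0,0],"rotation":[0,0,0]},
  {"slide":[0,0,0],"rotation":[0,0,0]},
  {"slide":[0,0,0],"rotation":[0,0,0]},
  {"slide":[0,0,0],"rotation":[0,0,0]},
  {"slide":[0,0,0],"rotation":[0,0,0]},
], hand=-1)

```text
t: 18.17
eef_pos: [0.4349, 0.0867, 0.0126]
ee_rot: [-1.953, -1.908, -0.525]
wrist_force: [-1.9, -0.9, 4.7]
width: 0.0439
gripper_force: 30.0
```

step_arm([
  {"slide":[0,0,0],"rotation":[0,0,0]},
  {"slide":[0,0,0],"rotation":[0,0,0]},
  {"slide":[0,0,0],"rotation":[0,0,0]},
])

```text
t: 18.42
eef_pos: [0.4349, 0.0867, 0.0126]
ee_rot: [-1.952, -1.908, -0.525]
wrist_force: [-1.9, -1.9, 5.5]
width: 0.0437
gripper_force: 30.0
```

Run:
```python
from b1 import *
s=read_state(); P,R=goal(G,psi,np.pi/6); print((P-s['eef_pos'])*1000,repr(s['eef_pos']),repr(s['ee_rot']),s['width'])
R0=Rot.from_rotvec(s['ee_rot']);print(R0.inv().apply(O-s['eef_pos'])); delta(P,R)
```

```text
[-0.51322484  0.34018925 -1.03499016] array([0.43494528, 0.08666589, 0.01258051]) array([-1.95247968, -1.90796524, -0.52481594]) 0.04374150211396772
[ 0.00975423 -0.00048715 -0.00525049]
slide [-0.001  0.001 -0.003] rot [ 0.     0.001 -0.001] deg 0 alt [-0.027 -0.998  1.731]
```

```bash
cat >> b1.py <<'E'
P0=np.array([.43494528,.08666589,.01258051]);R0=Rot.from_rotvec([-1.95247968,-1.90796524,-.52481594])
o=R0.inv().apply(O-P0);o[1]=0
def final(T):
    R=Rot.from_euler('z',-.054)*Rot.from_rotvec(-np.pi/2*u)*R0
    return np.array(T)-R.apply(o),R
E
python3 - <<'E'
from b1 import *
P,R=final([.6398,.1385,.066]); print(P,(P-P0)/.4,R.apply([0,0,1]))
E
```

```text
[0.6390818  0.12910677 0.07182788] [0.51034129 0.1061022  0.14811841] [-0.06846142 -0.86362007 -0.49947313]
```

step_arm([
  {"slide":[0,0,0.05],"rotation":[0,0,0]},
  {"slide":[0,0,0.11],"rotation":[0,0,0]},
  {"slide":[0,0,0.18],"rotation":[0,0,0]},
  {"slide":[0,0,0.25],"rotation":[0,0,0]},
  {"slide":[0,0,0.32],"rotation":[0,0,0]},
  {"slide":[0,0,0.38],"rotation":[0,0,0]},
  {"slide":[0,0,0.42],"rotation":[0,0,0]},
  {"slide":[0,0,0.42],"rotation":[0,0,0]},
])

```text
t: 19.08
eef_pos: [0.436, 0.0864, 0.1826]
ee_rot: [-1.954, -1.912, -0.528]
wrist_force: [-0.5, -0.6, -1.8]
width: 0.0437
gripper_force: 30.0
```

step_arm([
  {"slide":[0.03,0.02,0],"rotation":[-0.072,0.002,0]},
  {"slide":[0.06,0.04,0],"rotation":[-0.144,0.004,0]},
  {"slide":[0.1,0.06,0],"rotation":[-0.216,0.006,0]},
  {"slide":[0.14,0.08,0],"rotation":[-0.288,0.008,0]},
  {"slide":[0.18,0.1,0],"rotation":[-0.36,0.009,0]},
  {"slide":[0.22,0.12,0],"rotation":[-0.43,0.011,0]},
  {"slide":[0.26,0.13,0],"rotation":[-0.5,0.013,0]},
  {"slide":[0.26,0.13,0],"rotation":[-0.5,0.013,0]},
])

```text
t: 19.75
eef_pos: [0.5398, 0.1414, 0.1772]
ee_rot: [2.099, 2.062, -0.286]
wrist_force: [0.2, 1.0, -2.7]
width: 0.0437
gripper_force: 30.0
```

step_arm([
  {"slide":[0.03,0,0],"rotation":[-0.072,0.002,0]},
  {"slide":[0.06,0,0],"rotation":[-0.144,0.004,0]},
  {"slide":[0.1,0,0],"rotation":[-0.216,0.006,0]},
  {"slide":[0.14,0,0],"rotation":[-0.288,0.008,0]},
  {"slide":[0.18,0,0],"rotation":[-0.36,0.009,0]},
  {"slide":[0.22,0,0],"rotation":[-0.43,0.011,0]},
  {"slide":[0.24,0,0],"rotation":[-0.5,0.013,0]},
  {"slide":[0.24,0,0],"rotation":[-0.5,0.013,0]},
])

```text
t: 20.42
eef_pos: [0.6344, 0.1389, 0.1738]
ee_rot: [1.596, 1.574, -0.942]
wrist_force: [-0.8, -0.3, -3.5]
width: 0.0437
gripper_force: 30.0
```

step_arm([
  {"slide":[0,0,0],"rotation":[0,0,0]},
  {"slide":[0,0,0],"rotation":[0,0,0]},
  {"slide":[0,0,0],"rotation":[0,0,0]},
])

```text
t: 20.67
eef_pos: [0.6349, 0.138, 0.1816]
ee_rot: [1.607, 1.569, -0.927]
wrist_force: [0.7, -0.6, -0.9]
width: 0.044
gripper_force: 30.0
```

Run:
```python
from b1 import *
s=read_state(); cur=Rot.from_rotvec(s['ee_rot'])
P,R=final([.6398,.1385,.066])
print((P-s['eef_pos'])/.4,(R*cur.inv()).as_rotvec()/(np.pi/2),s['wrist_force'],s['eef_pos'],s['qpos'])
```

```text
[ 0.01056942 -0.02227685 -0.2744027 ] [-0.00152163  0.00102198 -0.03401649] [ 0.73769361 -0.5689967  -0.92766543] [0.63485403 0.13801751 0.18158896] [ 0.34335924  0.93650679  0.93630469 -0.95465456  1.71940979  0.44846141]
```

step_arm([
  {"slide":[0.01,-0.022,-0.03],"rotation":[0,0,-0.034]},
  {"slide":[0.01,-0.022,-0.09],"rotation":[0,0,-0.034]},
  {"slide":[0.01,-0.022,-0.15],"rotation":[0,0,-0.034]},
  {"slide":[0.01,-0.022,-0.2],"rotation":[0,0,-0.034]},
  {"slide":[0.01,-0.022,-0.24],"rotation":[0,0,-0.034]},
  {"slide":[0.01,-0.022,-0.262],"rotation":[0,0,-0.034]},
  {"slide":[0.01,-0.022,-0.268],"rotation":[0,0,-0.034]},
  {"slide":[0.01,-0.022,-0.272],"rotation":[0,0,-0.034]},
])

```text
t: 21.33
eef_pos: [0.6392, 0.1298, 0.0723]
ee_rot: [1.654, 1.532, -0.957]
wrist_force: [0.2, 0.3, -1.5]
width: 0.0435
gripper_force: 30.0
```

step_arm([
  {"slide":[0,0,0],"rotation":[0,0,0]},
  {"slide":[0,0,0],"rotation":[0,0,0]},
  {"slide":[0,0,0],"rotation":[0,0,0]},
])

```text
t: 21.58
eef_pos: [0.6393, 0.13, 0.0726]
ee_rot: [1.654, 1.531, -0.956]
wrist_force: [0.6, 0.1, -1.7]
width: 0.0438
gripper_force: 30.0
```

Run:
```python
from b1 import *
s=read_state(); cur=Rot.from_rotvec(s['ee_rot'])
P,R=final([.6398,.1385,.066])
print((P-s['eef_pos'])/.4,(R*cur.inv()).as_rotvec(),s['wrist_force'])
```

```text
[-0.00043305 -0.00219563 -0.00184019] [ 0.00035975  0.00170118 -0.00065612] [ 0.57304769  0.06873652 -1.71453725]
```

step_arm([
  {"slide":[0,0,-0.003],"rotation":[0,0,0]},
  {"slide":[0,0,-0.003],"rotation":[0,0,0]},
  {"slide":[0,0,-0.003],"rotation":[0,0,0]},
])

```text
t: 21.83
eef_pos: [0.639, 0.1299, 0.0704]
ee_rot: [1.653, 1.532, -0.958]
wrist_force: [0.3, -0.0, -2.2]
width: 0.0437
gripper_force: 30.0
```

step_arm([
  {"slide":[0,0,0],"rotation":[0,0,0]},
  {"slide":[0,0,0],"rotation":[0,0,0]},
  {"slide":[0,0,0],"rotation":[0,0,0]},
  {"slide":[0,0,0],"rotation":[0,0,0]},
  {"slide":[0,0,0],"rotation":[0,0,0]},
  {"slide":[0,0,0],"rotation":[0,0,0]},
], hand=0.4)

```text
t: 22.33
eef_pos: [0.639, 0.1298, 0.0704]
ee_rot: [1.653, 1.532, -0.958]
wrist_force: [-0.0, 0.1, 0.1]
width: 0.0617
gripper_force: 0.0
```

step_arm([
  {"slide":[0.003,0.035,0.02],"rotation":[0,0,0]},
  {"slide":[0.006,0.07,0.04],"rotation":[0,0,0]},
  {"slide":[0.01,0.12,0.07],"rotation":[0,0,0]},
  {"slide":[0.01,0.18,0.12],"rotation":[0,0,0]},
  {"slide":[-0.03,0.22,0.2],"rotation":[0,0,0]},
  {"slide":[-0.08,0.24,0.29],"rotation":[0,0,0]},
  {"slide":[-0.12,0.24,0.38],"rotation":[0,0,0]},
  {"slide":[-0.15,0.24,0.45],"rotation":[0,0,0]},
])

```text
t: 23.0
eef_pos: [0.5778, 0.2267, 0.2533]
ee_rot: [1.653, 1.532, -0.955]
wrist_force: [0.2, -0.8, -0.7]
width: 0.0612
gripper_force: 0.0
```

Run:
```python
from h import *
sc=camera('scene');top=camera('top')
for p in (top,sc): print(best(p,.052,(.382,-.32),(150,60)), best(p,.05,(.382,-.32),(144,52)))
s=read_state();print(s['eef_pos'],s['ee_rot'],s['qpos'])
psi=.279; P,R=goal([.382,-.322,.25],psi,0); delta(P,R)
psi=-1.292; 
cv2.imwrite('pics/z6.png',np.hstack([cv2.resize(sc['img'][180:430,190:450,::-1],(416,400)),cv2.resize(top['img'][160:300,190:470,::-1],(384,192*1)).repeat(1,0) if 0 else cv2.copyMakeBorder(cv2.resize(top['img'][160:300,190:470,::-1],(384,192)),0,208,0,0,0)]))
```

```text
(np.float64(14.76), (array([ 0.3827, -0.3201]), array([151.,  55.]), -0.278, 7686.0)) (np.float64(3.232638888888889), (array([ 0.3829, -0.3232]), array([145.,  52.]), -0.278, 7166.5))
(np.float64(20.753333333333334), (array([ 0.3795, -0.321 ]), array([150.,  52.]), -0.273, 7087.0)) (np.float64(7.961805555555555), (array([ 0.3772, -0.3247]), array([147.,  51.]), -0.273, 6917.5))
[0.578372   0.22685674 0.25633305] [ 1.65650469  1.52971175 -0.9469092 ] [ 0.48040375  0.89464705  0.81874474 -0.91874257  1.95834286  0.43487309]
slide [-0.491 -1.372 -0.063] rot [0.664 0.071 0.207] deg 63 alt [ 0.097 -0.905 -1.556]
```

View pics/z6.png

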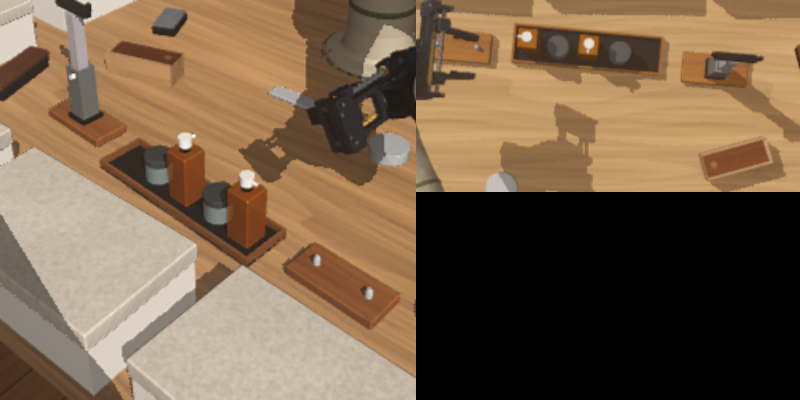

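Both bottles stand in the lane (scene crop (185,175), (247,210)). The tray is unmoved at about (0.381,-0.322). Fetching it.

step_arm([
  {"slide":[-0.49,-0.15,0],"rotation":[0.664,0.071,0.207]},
  {"slide":[-0.49,-0.15,0],"rotation":[0.664,0.071,0.207]},
  {"slide":[-0.49,-0.15,0],"rotation":[0.664,0.071,0.207]},
  {"slide":[-0.49,-0.15,0],"rotation":[0.664,0.071,0.207]},
  {"slide":[-0.49,-0.3,0],"rotation":[0.664,0.071,0.207]},
  {"slide":[-0.49,-0.4,0],"rotation":[0.664,0.071,0.207]},
  {"slide":[-0.49,-0.5,0],"rotation":[0.664,0.071,0.207]},
  {"slide":[-0.49,-0.6,0],"rotation":[0.664,0.071,0.207]},
], hand=1)

```text
t: 23.77
eef_pos: [0.3875, 0.0424, 0.2506]
ee_rot: [1.872, 2.359, -0.216]
wrist_force: [1.2, -0.3, 0.1]
width: 0.0881
gripper_force: 0.0
```

step_arm([
  {"slide":[0,-0.1,0],"rotation":[0,0,0]},
  {"slide":[0,-0.2,0],"rotation":[0,0,0]},
  {"slide":[0,-0.3,0],"rotation":[0,0,0]},
  {"slide":[0,-0.4,0],"rotation":[0,0,0]},
  {"slide":[0,-0.5,0],"rotation":[0,0,0]},
  {"slide":[0,-0.6,0],"rotation":[0,0,0]},
  {"slide":[0,-0.7,0],"rotation":[0,0,0]},
  {"slide":[0,-0.77,0],"rotation":[0,0,0]},
])

```text
t: 24.43
eef_pos: [0.3879, -0.2677, 0.2495]
ee_rot: [1.877, 2.355, -0.225]
wrist_force: [0.6, 0.6, 0.3]
width: 0.0879
gripper_force: 0.0
```

step_arm([
  {"slide":[0,0,0],"rotation":[0,0,0]},
  {"slide":[0,0,0],"rotation":[0,0,0]},
  {"slide":[0,0,0],"rotation":[0,0,0]},
])

```text
t: 24.68
eef_pos: [0.3885, -0.2639, 0.2496]
ee_rot: [1.875, 2.358, -0.224]
wrist_force: [0.2, -0.3, -0.6]
width: 0.0879
gripper_force: 0.0
```

Run:
```python
from h import *
s=read_state();print(s['eef_pos'],s['ee_rot'],s['qpos'])
P,R=goal([.381,-.3225,.031],.275,0); delta(P,R)
top=camera('top');sc=camera('scene')
for p in (top,sc):
  for t in ('tray',): print([(np.round(d['rect']),round(d['confidence'],2)) for d in spotter.spot_in(p,t)][:2])
```

```text
[ 0.38852896 -0.26386979  0.24959318] [ 1.87514174  2.35771098 -0.22392232] [-0.7743026   0.12842317  1.71244467 -0.14642775  1.16834491 -0.95283518]
slide [-0.019 -0.147 -0.594] rot [0.122 0.004 0.03 ] deg 11 alt [ 0.007 -0.188 -1.961]
[(array([432., 260., 453., 277.]), 0.58)]
[(array([257., 202., 310., 234.]), 0.76)]
```

step_arm([
  {"slide":[-0.019,-0.07,0],"rotation":[0.122,0.004,0.03]},
  {"slide":[-0.019,-0.147,0],"rotation":[0.122,0.004,0.03]},
  {"slide":[-0.019,-0.147,-0.1],"rotation":[0.122,0.004,0.03]},
  {"slide":[-0.019,-0.147,-0.2],"rotation":[0.122,0.004,0.03]},
  {"slide":[-0.019,-0.147,-0.3],"rotation":[0.122,0.004,0.03]},
  {"slide":[-0.019,-0.147,-0.36],"rotation":[0.122,0.004,0.03]},
  {"slide":[-0.019,-0.147,-0.4],"rotation":[0.122,0.004,0.03]},
  {"slide":[-0.019,-0.147,-0.4],"rotation":[0.122,0.004,0.03]},
])

```text
t: 25.55
eef_pos: [0.3803, -0.3214, 0.0872]
ee_rot: [-1.893, -2.502, -0.003]
wrist_force: [-0.4, -0.1, 0.2]
width: 0.0879
gripper_force: 0.0
```

step_arm([
  {"slide":[0,0,-0.06],"rotation":[0,0,0]},
  {"slide":[0,0,-0.11],"rotation":[0,0,0]},
  {"slide":[0,0,-0.15],"rotation":[0,0,0]},
  {"slide":[0,0,-0.18],"rotation":[0,0,0]},
  {"slide":[0,0,-0.194],"rotation":[0,0,0]},
  {"slide":[0,0,-0.194],"rotation":[0,0,0]},
  {"slide":[0,0,-0.194],"rotation":[0,0,0]},
])

```text
t: 26.13
eef_pos: [0.3816, -0.3235, 0.0135]
ee_rot: [1.895, 2.503, 0.0]
wrist_force: [-0.0, 0.1, 0.5]
width: 0.0882
gripper_force: 0.0
```

step_arm([
  {"slide":[0,0,0],"rotation":[0,0,0]},
  {"slide":[0,0,0],"rotation":[0,0,0]},
  {"slide":[0,0,0],"rotation":[0,0,0]},
  {"slide":[0,0,0],"rotation":[0,0,0]},
  {"slide":[0,0,0],"rotation":[0,0,0]},
  {"slide":[0,0,0],"rotation":[0,0,0]},
  {"slide":[0,0,0],"rotation":[0,0,0]},
  {"slide":[0,0,0],"rotation":[0,0,0]},
], hand=-1)

```text
t: 26.8
eef_pos: [0.3814, -0.3234, 0.0128]
ee_rot: [1.895, 2.503, 0.001]
wrist_force: [2.0, 0.4, 5.6]
width: 0.0595
gripper_force: 30.0
```

Run:
```python
from h import *
s=read_state();P,R=goal([.381,-.3225,.031],.275,0);print((P-s['eef_pos'])*1000,s['eef_pos'],s['width'],s['gripper_force']); delta(P,R)
```

```text
[-0.36584217  0.89597625 -0.84430508] [ 0.38136584 -0.32339598  0.01284431] 0.05954837599527033 29.992578816600144
slide [-0.001  0.002 -0.002] rot [0.001 0.001 0.   ] deg 0 alt [ 2.e-03 -1.e-03 -2.e+00]
```

step_arm([
  {"slide":[0,0,0.05],"rotation":[0,0,0]},
  {"slide":[0,0,0.11],"rotation":[0,0,0]},
  {"slide":[0,0,0.18],"rotation":[0,0,0]},
  {"slide":[0,0,0.25],"rotation":[0,0,0]},
  {"slide":[0,0.03,0.32],"rotation":[0,0,0]},
  {"slide":[0,0.09,0.39],"rotation":[0,0,0]},
  {"slide":[0.02,0.16,0.44],"rotation":[0,0,-0.03]},
  {"slide":[0.04,0.24,0.46],"rotation":[0,0,-0.06]},
])

```text
t: 27.47
eef_pos: [0.3972, -0.2272, 0.1987]
ee_rot: [2.015, 2.405, -0.0]
wrist_force: [1.3, 0.7, -2.9]
width: 0.06
gripper_force: 30.0
```

step_arm([
  {"slide":[0.01,0.08,0],"rotation":[0,0,-0.02]},
  {"slide":[0.02,0.16,0],"rotation":[0,0,-0.04]},
  {"slide":[0.03,0.24,0],"rotation":[0,0,-0.06]},
  {"slide":[0.04,0.32,0],"rotation":[0,0,-0.08]},
  {"slide":[0.05,0.4,0],"rotation":[0,0,-0.1]},
  {"slide":[0.06,0.48,0],"rotation":[0,0,-0.12]},
  {"slide":[0.07,0.56,0],"rotation":[0,0,-0.14]},
  {"slide":[0.08,0.64,0],"rotation":[0,0,-0.16]},
])

```text
t: 28.13
eef_pos: [0.4284, 0.0303, 0.1959]
ee_rot: [2.301, 2.139, -0.001]
wrist_force: [1.5, -0.1, -2.2]
width: 0.0601
gripper_force: 30.0
```

step_arm([
  {"slide":[0,0.08,0],"rotation":[0,0,0]},
  {"slide":[0,0.16,0],"rotation":[0,0,0]},
  {"slide":[0,0.24,0],"rotation":[0,0,0]},
  {"slide":[0,0.32,0],"rotation":[0,0,0]},
  {"slide":[0.04,0.4,0],"rotation":[0,0,0]},
  {"slide":[0.1,0.48,0],"rotation":[0,0,0]},
  {"slide":[0.16,0.56,0],"rotation":[0,0,0]},
  {"slide":[0.22,0.64,0],"rotation":[0,0,0]},
])

```text
t: 28.8
eef_pos: [0.5173, 0.2864, 0.1956]
ee_rot: [2.298, 2.141, -0.002]
wrist_force: [1.2, -0.9, -1.9]
width: 0.0594
gripper_force: 30.0
```

step_arm([
  {"slide":[0.06,0.03,0],"rotation":[0,0,0]},
  {"slide":[0.12,0.04,0],"rotation":[0,0,0]},
  {"slide":[0.18,0.045,0],"rotation":[0,0,0]},
  {"slide":[0.24,0.045,0],"rotation":[0,0,0]},
  {"slide":[0.28,0.045,0],"rotation":[0,0,0]},
  {"slide":[0.28,0.045,0],"rotation":[0,0,0]},
  {"slide":[0.28,0.045,0],"rotation":[0,0,0]},
])

```text
t: 29.38
eef_pos: [0.6289, 0.3024, 0.1947]
ee_rot: [2.3, 2.14, -0.004]
wrist_force: [0.1, -0.6, -2.5]
width: 0.0599
gripper_force: 30.0
```

Run:
```python
from h import *
s=read_state();print(s['eef_pos'],s['width'],s['qpos'])
P,R=goal([.6315,.3055,.15],-.076,0); delta(P,R)
```

```text
[0.62892368 0.30238659 0.19470494] 0.05985813071506618 [ 2.81180793e-01  7.45052398e-01  9.33019775e-01 -1.25271358e-03
  1.46547214e+00  3.53110074e-01]
slide [ 0.006  0.008 -0.159] rot [ 0.001 -0.001 -0.003] deg 0 alt [0.002 0.002 1.997]
```

step_arm([
  {"slide":[0.004,0.006,-0.08],"rotation":[0,0,-0.002]},
  {"slide":[0.004,0.006,-0.16],"rotation":[0,0,-0.002]},
  {"slide":[0.004,0.006,-0.24],"rotation":[0,0,-0.002]},
  {"slide":[0.004,0.006,-0.3],"rotation":[0,0,-0.002]},
  {"slide":[0.004,0.006,-0.33],"rotation":[0,0,-0.002]},
  {"slide":[0.004,0.006,-0.33],"rotation":[0,0,-0.002]},
  {"slide":[0.004,0.006,-0.33],"rotation":[0,0,-0.002]},
])

```text
t: 29.97
eef_pos: [0.6306, 0.3054, 0.0655]
ee_rot: [2.301, 2.136, 0.001]
wrist_force: [1.3, 0.0, -2.5]
width: 0.0596
gripper_force: 30.0
```

Run:
```python
from h import *
s=read_state();print(s['eef_pos'],s['wrist_force'])
sc=camera('scene')
a=cv2.resize(sc['img'][310:400,350:470,::-1],(780,585),interpolation=cv2.INTER_CUBIC)
c,q=np.cos(-.076),np.sin(-.076)
zb=s['eef_pos'][2]-.0128
def dot(X,col):
    v=(proj(sc,X)-[350,310])*6.5+3; cv2.circle(a,tuple(int(t) for t in v),3,col,-1)
for x in(-1,1):
    for y in(-1,1):
        for C,h,z,col in((s['eef_pos'],(.03,.075),zb,(0,255,0)),((.631,.305),(.035,.075),.018,(255,0,255))):
            dot([C[0]+c*x*h[0]-q*y*h[1],C[1]+q*x*h[0]+c*y*h[1],z],col)
cv2.imwrite('pics/z7.png',a)
```

```text
[0.63062319 0.30539468 0.06545342] [ 1.31208055  0.0368274  -2.52168295]
```

View pics/z7.png

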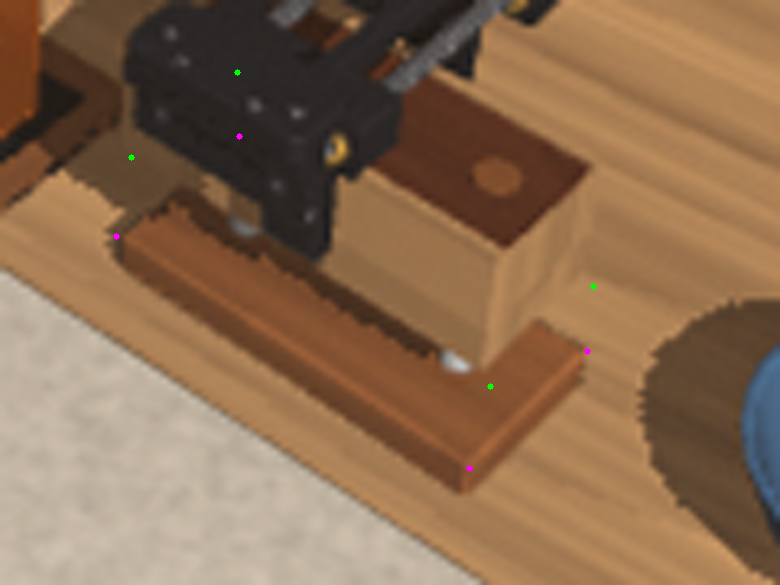

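The projected plate corners (magenta) fall on the plate. The tray's front corner is at (484,370), a little toward −y of the prediction, so I shift +2 mm in y and lower by feel.

step_arm([
  {"slide":[0,0.005,-0.015],"rotation":[0,0,0]},
  {"slide":[0,0.005,-0.03],"rotation":[0,0,0]},
  {"slide":[0,0.005,-0.04],"rotation":[0,0,0]},
  {"slide":[0,0.005,-0.045],"rotation":[0,0,0]},
  {"slide":[0,0.005,-0.05],"rotation":[0,0,0]},
  {"slide":[0,0.005,-0.05],"rotation":[0,0,0]},
])

```text
t: 30.52
eef_pos: [0.6305, 0.3071, 0.044]
ee_rot: [2.302, 2.137, -0.0]
wrist_force: [-0.7, -0.4, -2.2]
width: 0.0598
gripper_force: 30.0
```

step_arm([
  {"slide":[0,0,-0.004],"rotation":[0,0,0]},
  {"slide":[0,0,-0.008],"rotation":[0,0,0]},
  {"slide":[0,0,-0.012],"rotation":[0,0,0]},
  {"slide":[0,0,-0.012],"rotation":[0,0,0]},
])

```text
t: 30.85
eef_pos: [0.631, 0.3079, 0.0399]
ee_rot: [2.301, 2.137, 0.004]
wrist_force: [2.4, 4.8, -3.1]
width: 0.0603
gripper_force: 30.0
```

step_arm([
  {"slide":[0.002,0.004,0],"rotation":[0,0,0]},
  {"slide":[0.002,0.004,-0.005],"rotation":[0,0,0]},
  {"slide":[0.002,0.004,-0.01],"rotation":[0,0,0]},
  {"slide":[0.002,0.004,-0.015],"rotation":[0,0,0]},
  {"slide":[0.002,0.004,-0.015],"rotation":[0,0,0]},
])

```text
t: 31.27
eef_pos: [0.6312, 0.3085, 0.0328]
ee_rot: [2.302, 2.137, -0.001]
wrist_force: [0.2, 1.2, -3.0]
width: 0.0598
gripper_force: 30.0
```

step_arm([
  {"slide":[0,0,-0.004],"rotation":[0,0,0]},
  {"slide":[0,0,-0.008],"rotation":[0,0,0]},
  {"slide":[0,0,-0.012],"rotation":[0,0,0]},
  {"slide":[0,0,-0.012],"rotation":[0,0,0]},
])

```text
t: 31.6
eef_pos: [0.6315, 0.3087, 0.0309]
ee_rot: [2.301, 2.136, 0.0]
wrist_force: [-8.1, -2.6, 11.5]
width: 0.0596
gripper_force: 30.0
```

Seated at exactly the expected height (11 N contact). Releasing and retreating.

step_arm([
  {"slide":[0,0,0.006],"rotation":[0,0,0]},
  {"slide":[0,0,0.006],"rotation":[0,0,0]},
  {"slide":[0,0,0.006],"rotation":[0,0,0]},
  {"slide":[0,0,0.006],"rotation":[0,0,0]},
  {"slide":[0,0,0.006],"rotation":[0,0,0]},
  {"slide":[0,0,0.006],"rotation":[0,0,0]},
  {"slide":[0,0,0.006],"rotation":[0,0,0]},
  {"slide":[0,0,0.006],"rotation":[0,0,0]},
], hand=0.9)

```text
t: 32.27
eef_pos: [0.6315, 0.3088, 0.0312]
ee_rot: [2.301, 2.136, 0.0]
wrist_force: [1.0, 0.5, 0.5]
width: 0.0837
gripper_force: 0.0
```

step_arm([
  {"slide":[0,0,0.05],"rotation":[0,0,0]},
  {"slide":[0,0,0.12],"rotation":[0,0,0]},
  {"slide":[0,0,0.2],"rotation":[0,0,0]},
  {"slide":[0,0,0.3],"rotation":[0,0,0]},
  {"slide":[0,0,0.4],"rotation":[0,0,0]},
  {"slide":[-0.1,0,0.5],"rotation":[0,0,0]},
  {"slide":[-0.2,0,0.5],"rotation":[0,0,0]},
  {"slide":[-0.3,0,0.5],"rotation":[0,0,0]},
])

```text
t: 32.93
eef_pos: [0.5191, 0.3087, 0.2332]
ee_rot: [2.301, 2.134, 0.007]
wrist_force: [0.3, 0.5, 0.3]
width: 0.084
gripper_force: 0.0
```

step_arm([
  {"slide":[-0.1,0,0],"rotation":[0,0,0]},
  {"slide":[-0.2,0,0],"rotation":[0,0,0]},
  {"slide":[-0.3,0,0],"rotation":[0,0,0]},
  {"slide":[-0.3,0,0],"rotation":[0,0,0]},
  {"slide":[-0.3,0,0],"rotation":[0,0,0]},
  {"slide":[-0.3,0,0],"rotation":[0,0,0]},
])

```text
t: 33.43
eef_pos: [0.4003, 0.3089, 0.2314]
ee_rot: [2.301, 2.136, 0.002]
wrist_force: [0.3, 0.7, 0.7]
width: 0.0839
gripper_force: 0.0
```

Run:
```python
from h import *
sc=camera('scene');top=camera('top')
print('tray',best(top,.068,(.631,.305),(144,52)),'lane',[ (np.round(d['rect']),round(d['confidence'],2)) for d in spotter.spot_in(top,'bottle1')][:3])
cv2.imwrite('pics/z8.png',np.vstack([cv2.resize(sc['img'][190:400,210:460,::-1],(500,420)),cv2.resize(top['img'][165:240,185:445,::-1],(500,144))]))
```

```text
tray (np.float64(2.142361111111111), (array([0.6314, 0.3064]), array([144.,  53.]), 0.069, 7323.5)) lane [(array([266., 177., 280., 201.]), 0.87), (array([311., 187., 325., 202.]), 0.71)]
```

View pics/z8.png

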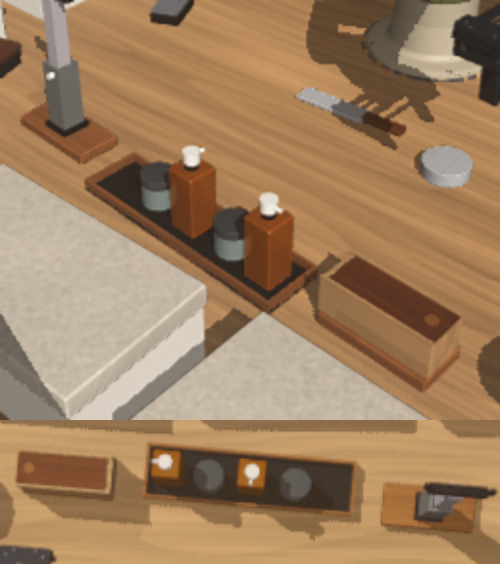

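The tray sits flush on its base (390,320). Both bottles stand among the jars in the lane, and the button shows white on the sleeve at (50,75). Handing in.

```bash
python3 -c "
from bench import robot
print(robot.job_done())"
```

```text
the job is handed in; nothing more can be done
None
```

I handed the job in at about 34 s of the 210 s. The post is up with its lock button out, both tipped bottles (only two were there) stand in the lane with the jars, and the tray is fully down on its pegs. The hand-in returned no verdict, so this rests on the last pictures and the forces and heights felt along the way.

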